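Touch a soap dish off against three points and snap the catch

ROBOT

A 6-joint arm with a two-finger parallel gripper is mounted at the origin on the work surface. World frame = base frame: x ahead of the robot, y to its left, z up, the work surface at z = 0. Lengths are in m, angles in rad, forces in N, time in s.
With the tool pointing down it reaches from about 0.325 to 0.85 m from the base axis. Payload 4.4 kg.
Tool frame: the origin (TCP) lies between the finger pads; the fingertips stand 22 mm ahead of it and the grasp point (between the pads) lies 3 mm ahead of it; z points along the fingers, y is the direction in which the jaws open and shut (so a half turn about z gives the same grasp; the last joint's range is limited). The gripper opens to 94 mm and grips with 3 to 60 N. Pads are 16 mm wide; open, the fingers measure 119 mm over their backs; the gripper's body (75 mm by 177 mm) begins 78 mm behind the grasp point.
Start: joints at [-1.438, 0.207, 1.542, -0, 1.393, -0.15], TCP at [0.161, -0.552, 0.227] pointing down, gripper open.
Joint ranges: [-2.73, 2.73], [-0.86, 2.22], [0.23, 2.46], [-1.11, 4.25], [0.08, 2.63], [-2.82, 2.82]. Speed limits (rad/s): [2.79, 2.79, 3.14, 3.14, 3.14, 3.14].

INTERFACE

Orientations are given as [roll, pitch, yaw] about the fixed x, y, z axes, in that order (R = Rz(yaw) Ry(pitch) Rx(roll)).
In Python, from plant import sensors, imaging, manip gives the robot as it stands.
- The arm moves only by the tool servo_tool, never from a script. Its argument "targets" is text: rows parted by semicolons, each of 4 numbers parted by spaces: the shift along the tool's x, y, z in mm, then the turn about the tool's z in degrees. A call has 1 to 20 rows; each row is the pose to reach, as a shift and turn from the pose commanded when the call began, along the tool's axes at that moment; what a row does not reach only later rows make up. A row lasts 1/10 s, in which the tool goes at most 50 mm and 8.59 degrees, less where a joint would pass 70% of its speed; a pose out of reach is approached as far as the arm can. A call with a gripper value outside its range is refused whole. "grip" is the finger opening in mm, from 0 to 94, set as the call begins (left out, the last holds). The fingers move at their own pace and stop on an object; the grip force is fixed at half the most. Time passes only in rows, so rows that repeat a pose let the fingers close. It gives the time, the measured TCP pose, the force and the opening at its end, in the units of the state.
- sensors.read_state(): the state, without advancing time (a new reading comes with each control period).
- imaging.snapshot(name): name is "scene" or "top"; returns a dict with "image" (400x640x3 uint8, red, green, blue), "vertical_fov" (degrees; the focal length in pixels is half the picture's height over the tangent of half this angle, whatever the lens; pixels are square), "cx", "cy" (the principal point, pixels), "eye" and "rotation" of the camera in the world. Camera axes: x right, y down, z forward; pixel columns grow to the right and rows downward; lengths in m; the calibration is good to about 2 mm. A picture is of the moment at which its call begins. There is no depth.
- manip.sign_off(): hands the job in, once; it reports no verdict.
The state is a dict: "t": time; "joint_pos": joint angles; "dq": joint speeds; "joint_efforts": joint torques, N m; "tcp_pos": TCP position; "eef_rot": TCP orientation; "contact_force": force on the tool from outside, world axes, zero at the start; "moment": the same for the moment, N m; "width": finger opening in m.
Only numpy, scipy, OpenCV 4.12 (cv2) and the standard library are available. Lean on these libraries where they do the work, as an engineer would, in place of code of your own. Each camera call takes 0.05 s, during which the arm holds its last target.

TASK

The grey soap dish is to get its drain holes drilled, so locate it in the plywood jig: set it flat on the jig board clear of the three screw heads, lug pointing away from the single end screw, and let go; then take it again by its upright lug and slide it first sideways until its long side touches both side screws, then along until its end touches the end screw. Let go and press the catch knob down until it clicks and stays down, with the dish still against all three screws. Leave the brush, bottle and dipper where they are.

Things in the scene. Friction and masses are not known exactly. Their poses are not given: they have to be found in the camera images.
- jig: fixed plywood jig board 210 x 130 x 10 mm (x, y, z), its place and yaw vary; origin at the centre of its underside on the bench. Along its +y side stands a fence 88 mm long, 16 mm high above the board, carrying two side screw heads; across its +x end a fence 64 mm wide, 16 mm high, carrying one end screw head; beyond that end fence is the catch. The -x and -y sides are open. Fences stand 5 mm behind the screw-head faces, too near for a finger to fit between fence and dish
- jig_seat (a point): point on the jig board's upper face (10 mm above the bench) where the dish's origin lies when the dish touches all three screw heads; same axes as the jig, and the located dish has the same axes too. Jig frame [5, 12, 10] mm. The dish must be slid in +y to meet the side screws and in +x to meet the end screw
- pin_a: side screw head nearer the jig's -x end, steel, 10 mm across, sticks out 5 mm from the side fence towards -y; origin at its root on the fence, 10 mm above the board; in the seat frame at [-28, 34, 10] mm, touching face at y = 29 mm
- pin_b: the other side screw head, same as pin_a; in the seat frame at [28, 34, 10] mm, touching face at y = 29 mm
- pin_c: end screw head, sticks out 5 mm from the end fence towards -x; in the seat frame at [47, 0, 10] mm, touching face at x = 42 mm
- catch (a joint): press-down catch, m: 0 = up, 0.012 = fully down. It needs about 8 N in the first 1 to 4 mm, rides over a hidden pawl at 8 mm, then snaps home by itself and stays. Its steel tongue, 16 mm wide, reaches over the last 12 mm of the located dish's end: its underside is 39 mm above the board when up and 27 mm (1 mm above the dish rim) when down, so the dish must be slid in under it
- catch_top (a point): centre of the top of the catch's round knob, 26 mm across, the place to press straight down; when up it is 55 mm above the board (65 mm above the bench), in the seat frame at [77, 0, 55] mm
- dish: loose grey plastic soap dish, an open tray 84 x 58 x 26 mm (x, y, z) with 4 mm walls, straight sides, 0.10 to 0.20 kg, slides on the board with ordinary friction (bearing down on it makes it drag); origin at the centre of the tray's underside; starts flat on the bench. At its -x end an upright lug (hanging tab) 12 mm thick in y sticks out 30 mm, from 4 to 36 mm above the underside
- dish_lug (a point): middle of the lug where it is gripped across its 12 mm thickness, in the dish frame at [-58, 0, 23] mm
- brush: bystander: scrub brush 50 x 130 x 66 mm with an arched handle, origin at the centre of its underside
- bottle: bystander: closed white bottle, 64 mm across, 170 mm tall, origin at the centre of its underside
- dipper: bystander: round open dipper 110 mm across, 75 mm tall, with a flat handle reaching 160 mm towards its -y, origin at the centre of its underside
Not all that is in view belongs to the job. Several things have the shape of the dish; the one meant has the colours described above. What is shaped like the jig but yellow is not meant.

How it is judged:
By the outcome, as a careful person would: the job done as asked, in the order asked, and still so for the second after the job is handed in, with the robot touching nothing.
It also fails if it takes over 67 s, if anything falls off the work surface, if the arm or the gripper's body presses on something with over 40 N, if the wrist force passes 120 N, or if a joint passes its speed limit or range.

## Working session

There is one attempt and no reset: what is moved stays moved. The work goes in short steps, Python scripts to look and compute and a tool call to move; the robot and the scene stay as the last step left them, time stands still between calls to the robot, and variables do not carry over. Pictures are saved under pics/ and viewed, and the job is handed in when it is done.

Besides the shell and the picture viewer there is one more tool, called in YAML: its name, and indented under it one key for each argument. servo_tool: Moves the arm, as the interface text tells. Its arguments: {"type":"object","properties":{"targets":{"type":"string"},"grip":{"type":"number"}},"required":["targets"]}

```bash
mkdir -p pics; ls; cat > h.py <<'E'
import numpy as np, cv2, json
from plant import sensors, imaging, manip
def snap(n,f):
    s=imaging.snapshot(n); cv2.imwrite('pics/'+f+'.png',s['image'][:,:,::-1]); 
    np.savez('pics/'+f+'.npz',**{k:np.array(v) for k,v in s.items()}); return s
def load(f): return dict(np.load('pics/'+f+'.npz'))
def foc(s): return 200/np.tan(np.radians(float(s['vertical_fov']))/2)
def ray(s,u,v):
    f=foc(s); return np.array(s['rotation'])@np.array([(u-s['cx'])/f,(v-s['cy'])/f,1.])
def at(s,u,v,z):
    d=ray(s,u,v); e=np.array(s['eye']); return e+d*(z-e[2])/d[2]
def proj(s,p):
    c=(np.atleast_2d(p)-np.array(s['eye']))@np.array(s['rotation']); f=foc(s)
    return np.c_[f*c[:,0]/c[:,2]+s['cx'],f*c[:,1]/c[:,2]+s['cy']]
E
python3 - <<'E'
from h import *
for n in('scene','top'):
    s=snap(n,n+'0'); print(n,{k:v for k,v in s.items() if k!='image'})
print(sensors.read_state())
E
```

```text
pics
scene {'vertical_fov': 49.865045274136826, 'cx': 321.8180447567567, 'cy': 200.3431331182917, 'eye': array([ 1.18599997, -0.69204484,  1.03958123]), 'rotation': array([-2.35282739, -0.00980747,  0.71479537])}
top {'vertical_fov': 45.559853531456554, 'cx': 322.12123873675, 'cy': 195.93185078143264, 'eye': array([0.45043811, 0.03604455, 1.50958172]), 'rotation': array([-3.06864783, -0.00493176, -1.55700899])}
{'t': 0.1, 'joint_pos': array([-1.43749421e+00,  2.07387598e-01,  1.54279050e+00, -9.57734839e-06,
        1.39349840e+00, -1.50506957e-01]), 'dq': array([ 1.01149913e-03, -2.56588049e-03, -4.67525425e-03,  4.81630499e-05,
        1.45827543e-03,  7.38186725e-04]), 'joint_efforts': array([-1.12879854e-03, -3.71869326e+01, -2.82294291e+01,  6.99623628e-02,
        3.12169769e-02, -5.07377649e-05]), 'tcp_pos': array([ 0.16089912, -0.55132033,  0.22638665]), 'eef_rot': array([-3.13953095e+00, -3.03133939e-04,  2.83810465e-01]), 'contact_force': array([0.1331552 , 0.63582652, 0.11485242]), 'moment': array([-0.02277044, -0.01160078, -0.01372812]), 'width': 0.09414102024196387}
```

```bash
cat >> h.py <<'E'
from scipy.spatial.transform import Rotation as Ro
def R(s): return Ro.from_euler('xyz',np.array(s['rotation'])).as_matrix()
def ray(s,u,v):
    f=foc(s); return R(s)@np.array([(u-s['cx'])/f,(v-s['cy'])/f,1.])
def proj(s,p):
    c=(np.atleast_2d(p)-np.array(s['eye']))@R(s); f=foc(s)
    return np.c_[f*c[:,0]/c[:,2]+s['cx'],f*c[:,1]/c[:,2]+s['cy']]
E
python3 -c "
from h import *
for n in('scene0','top0'):
    s=load(n); print(at(s,320,200,0), at(s,0,0,0),at(s,639,399,0))"
```

```text
[0.50188942 0.10222743 0.        ] [-2.19781371  0.11365772  0.        ] [1.5030954  0.09893054 0.        ]
[0.54779382 0.0366794  0.        ] [1.18741814 1.09075287 0.        ] [-0.0548076  -0.95828009  0.        ]
```

View pics/scene0.png

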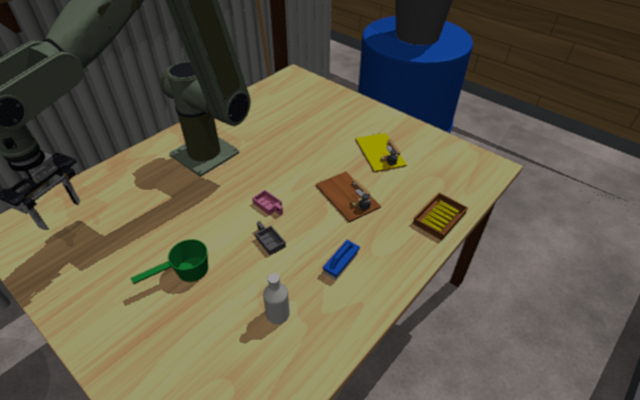

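View pics/top0.png

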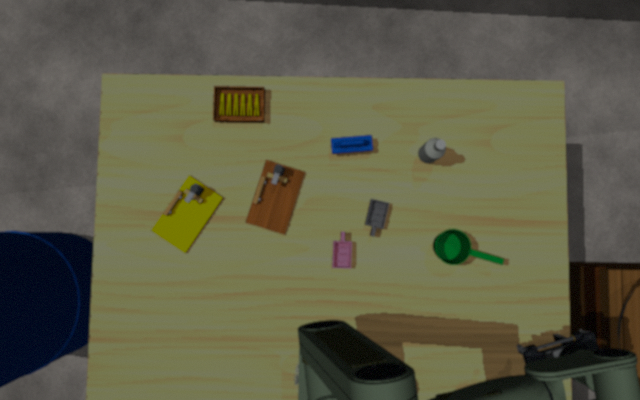

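```bash
cat > crop.py <<'E'
from h import *
def crop(f,x0,x1,y0,y1,k,out):
    im=cv2.imread('pics/'+f+'.png')[y0:y1,x0:x1]; im=cv2.resize(im,None,fx=k,fy=k,interpolation=cv2.INTER_CUBIC)
    im=cv2.convertScaleAbs(im,alpha=1.5); 
    for x in range(-(-x0//10)*10,x1,10): cv2.putText(im,str(x),((x-x0)*k,8),0,.3,(255,255,255)); cv2.line(im,((x-x0)*k+k//2,10),((x-x0)*k+k//2,14),(255,255,255))
    for y in range(-(-y0//10)*10,y1,10): cv2.putText(im,str(y),(0,(y-y0)*k+k//2),0,.3,(255,255,255)); cv2.line(im,(20,(y-y0)*k+k//2),(26,(y-y0)*k+k//2),(255,255,255))
    cv2.imwrite('pics/'+out+'.png',im)
E
python3 -c "
from crop import *
crop('top0',235,400,150,270,4,'tc'); crop('scene0',245,390,165,265,5,'sc')
s=load('scene0');t=load('top0');print(proj(s,[[0,0,0]]),proj(t,[[0,0,0]]))
for u,v in((102,74),(565,81),(90,399)):print(at(t,u,v,0))
for u,v in((294,66),(522,168)):print(at(s,u,v,0))
"
```

```text
[[204.02785822 153.01877613]] [[329.35978016 376.92038014]]
[0.94579178 0.74678223 0.        ]
[ 0.9457413  -0.75245982  0.        ]
[-0.07529552  0.73520037  0.        ]
[-0.22048602  0.73208306  0.        ]
[0.95526834 0.73039495 0.        ]
```

View pics/tc.png

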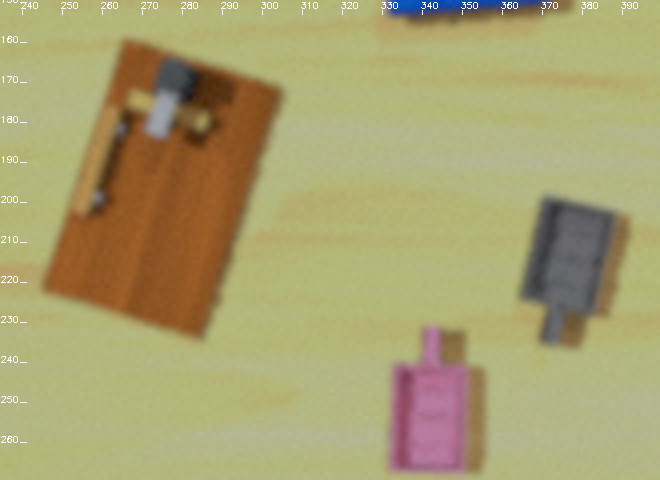

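View pics/sc.png

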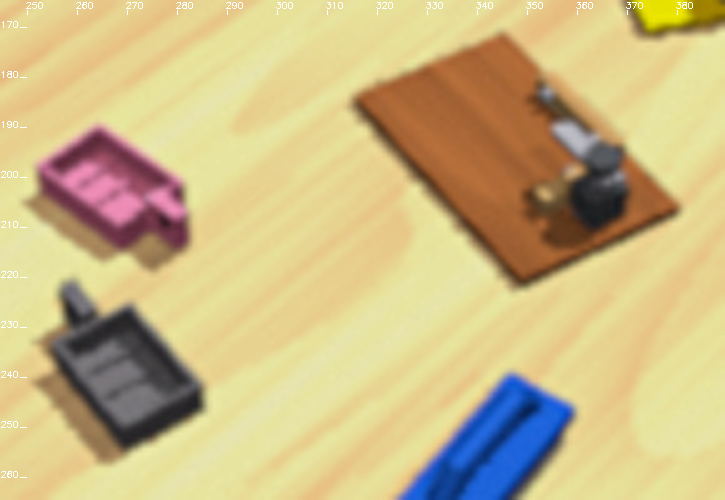

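```bash
cat > fit.py <<'E'
from h import *
from scipy.optimize import least_squares
def W(p,P):
    P=np.array(P,float)/1000; c,s=np.cos(p[2]),np.sin(p[2])
    return np.c_[p[0]+c*P[:,0]-s*P[:,1],p[1]+s*P[:,0]+c*P[:,1],P[:,2]]
def fit(p0,obs):
    f=lambda p:np.concatenate([(proj(s,W(p,P))-np.array(uv)).ravel() for s,P,uv in obs])
    r=least_squares(f,p0,loss='soft_l1'); return r.x,f(r.x).reshape(-1,2)
def T(l): return [(x/4+235-.375,y/4+150-.375) for x,y in l]
def S(l): return [(x/5+245-.4,y/5+165-.4) for x,y in l]
s=load('scene0');t=load('top0')
if __name__=='__main__':
    B=[[105,65,10],[105,-65,10],[-105,-65,10],[-105,65,10]]
    Tb=(t,B,T([(124,39),(284,91),(205,338),(43,290)]));Sb=(s,[B[0],B[1],B[2],B[3]],S([(680,207),(520,282),(355,100),(503,33)]))
    print('expect corner check:');
    for o in([Tb],[Sb],[Tb,Sb]):
        # scene corner correspondence unknown, try cyc
        best=None
        for k in range(4):
            oo=[(q[0],q[1] if q[0] is t else B[k:]+B[:k],q[2]) for q in o]
            x,r=fit([.6,.1,-.3],oo)
            if best is None or abs(r).sum()<abs(best[1]).sum(): best=(x,r,k)
        print(best[0],np.round(best[1],1).tolist(),best[2])
    D=[[42,29,26],[42,-29,26],[-42,-29,26],[-42,29,26]]
    L=[[-72,6,36],[-72,-6,36]]
    To=(t,D+L,T([(547,195),(617,211),(597,315),(521,299),(541,343),(563,347)]))
    So=(s,[D[3],D[0],D[1],D[2]]+L,S([(128,305),(204,392),(125,437),(55,347),(78,282),(62,288)]))
    for o in([To],[So],[To,So]):
        x,r=fit([.5,-.1,-.2],o); print(x,np.round(r,1).tolist())
E
python3 fit.py
```

```text
expect corner check:
[ 0.55532566  0.1767172  -0.28843249] [[0.6, -0.2], [-0.3, -1.0], [-0.7, 0.7], [0.4, 0.3]] 0
[ 0.56121838  0.17554809 -0.29337776] [[0.1, 0.2], [0.3, 0.3], [-0.7, -0.7], [0.1, 0.0]] 0
[ 0.55787653  0.17671626 -0.28835037] [[0.6, -1.0], [-0.3, -1.8], [-0.6, -0.1], [0.4, -0.5], [-0.4, -0.6], [-0.1, -0.4], [-1.2, -1.2], [-0.6, -0.5]] 0
[ 0.5070667  -0.14233253 -0.20991753] [[-0.3, -0.2], [0.3, -0.1], [-0.4, 0.2], [0.4, 0.0], [0.9, 0.1], [-0.8, 0.0]]
[ 0.51480422 -0.14416787 -0.23553317] [[1.3, 0.3], [0.3, -0.2], [-0.4, -0.5], [-0.3, -0.1], [-0.1, 0.1], [-0.3, 0.5]]
[ 0.5099483  -0.14248414 -0.21537477] [[-0.2, -1.2], [0.4, -1.0], [-0.4, -0.7], [0.4, -1.0], [0.8, -0.8], [-0.9, -0.9], [0.3, -0.8], [-0.3, -1.6], [-0.8, -1.7], [-1.1, -0.9], [-1.2, -0.8], [-1.3, -0.3]]
```

```bash
python3 - <<'E'
from fit import *
im=t['image'].astype(float)
blu=im[:,:,1]-im[:,:,2]
print('top edge',[(u,round(60+np.argmax(np.diff(im[60:100,u,0]))+.5,1)) for u in range(120,560,40)])
print('left edge',[(v,80+np.argmax(np.diff(im[v,80:120,0]))+.5) for v in range(90,390,30)])
print('right',[(v,550+np.argmin(np.diff(im[v,550:580,0]))+.5) for v in range(90,340,30)])
E
```

```text
top edge [(120, np.float64(73.5)), (160, np.float64(74.5)), (200, np.float64(74.5)), (240, np.float64(89.5)), (280, np.float64(75.5)), (320, np.float64(76.5)), (360, np.float64(77.5)), (400, np.float64(78.5)), (440, np.float64(77.5)), (480, np.float64(78.5)), (520, np.float64(79.5))]
left edge [(90, np.float64(100.5)), (120, np.float64(98.5)), (150, np.float64(97.5)), (180, np.float64(95.5)), (210, np.float64(94.5)), (240, np.float64(93.5)), (270, np.float64(91.5)), (300, np.float64(89.5)), (330, np.float64(88.5)), (360, np.float64(87.5))]
right [(90, np.float64(563.5)), (120, np.float64(564.5)), (150, np.float64(565.5)), (180, np.float64(566.5)), (210, np.float64(567.5)), (240, np.float64(567.5)), (270, np.float64(569.5)), (300, np.float64(569.5)), (330, np.float64(569.5))]
```

```bash
cat > mv.py <<'E'
from h import *
def rel(xyz,yaw,st=None):
    st=st or sensors.read_state(); r=Ro.from_euler('xyz',st['eef_rot']).as_matrix()
    d=r.T@(np.array(xyz)-st['tcp_pos'])*1000; y=st['eef_rot'][2]
    return np.round(d,1), round(float(np.degrees((y-yaw+np.pi)%(2*np.pi)-np.pi)),1)
E
python3 -c "
from mv import *
from fit import W
g=W([.511,-.143,-.22],[[-58,0,23]])[0];print(g)
print(rel([g[0],g[1],.16],-.22))"
```

```text
[ 0.45439795 -0.13034268  0.023     ]
(array([ 399.6, -321.8,   67.2]), 28.9)
```

servo_tool:
  targets: "40 -32 0 3;80 -64 0 6;120 -96 0 9;160 -128 0 12;200 -160 0 15;240 -192 0 18;280 -224 5 21;320 -256 20 24;360 -290 40 27;400 -322 60 29;400 -322 67 29;400 -322 67 29;400 -322 67 29;400 -322 67 29;400 -322 67 29"

```text
t: 1.6
tcp_pos: [0.4549, -0.1323, 0.1614]
eef_rot: [3.141, -0.002, -0.224]
contact_force: [-0.1, 0.1, 0.3]
width: 0.0941
```

```bash
python3 - <<'E'
from crop import *
s=snap('scene','scene1');t=snap('top','top1')
st=sensors.read_state(); print(st['tcp_pos'],st['eef_rot'],st['width'],st['t'])
r=Ro.from_euler('xyz',st['eef_rot']).as_matrix()
for c in (s,t):
  print([np.round(proj(c,st['tcp_pos']+r@np.array(p))[0],1).tolist() for p in ([0,.0,.022],[0,.047,.022],[0,-.047,.022],[0,.0595,.022],[0,-.0595,.022])])
crop('scene1',215,320,165,265,5,'sc1');crop('top1',320,430,160,270,5,'tc1')
E
```

```text
[ 0.45487836 -0.13209208  0.1612238 ] [ 3.14112887e+00 -1.42537411e-03 -2.24291251e-01] 0.09388375668761098 1.7
[[256.3, 200.9], [242.2, 207.6], [269.9, 194.5], [238.4, 209.4], [273.5, 192.8]]
[[378.3, 230.0], [394.3, 233.9], [362.4, 226.1], [398.5, 234.9], [358.2, 225.1]]
```

View pics/sc1.png

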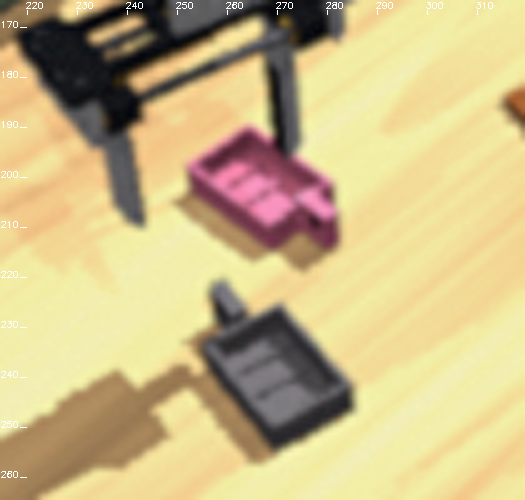

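View pics/tc1.png

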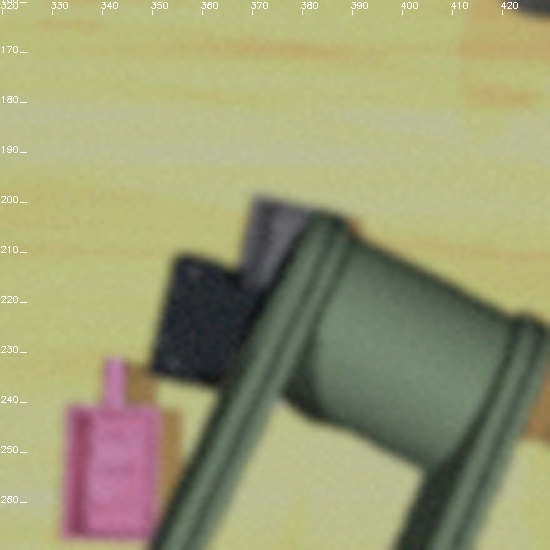

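```bash
python3 - <<'E'
from crop import *
s=load('scene1'); st=sensors.read_state(); r=Ro.from_euler('xyz',st['eef_rot']).as_matrix()
x0,y0,k=225,185,12
im=cv2.resize(cv2.imread('pics/scene1.png')[y0:y0+35,x0:x0+60],None,fx=k,fy=k,interpolation=cv2.INTER_CUBIC)
im=cv2.convertScaleAbs(im,alpha=1.6)
for sg in(1,-1):
    P=np.array([[a,sg*b,c] for c in(.022,.0) for a,b in((-.008,.047),(.008,.047),(.008,.0595),(-.008,.0595))])
    q=proj(s,st['tcp_pos']+P@r.T); q=((q-[x0,y0]+.5)*k).astype(int)
    cv2.polylines(im,[q[:4]],True,(0,0,255)); 
    for i in range(4): cv2.line(im,q[i].tolist(),q[i+4].tolist(),(0,255,255))
cv2.imwrite('pics/f1.png',im)
E
```

```text
(no output)
```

View pics/f1.png

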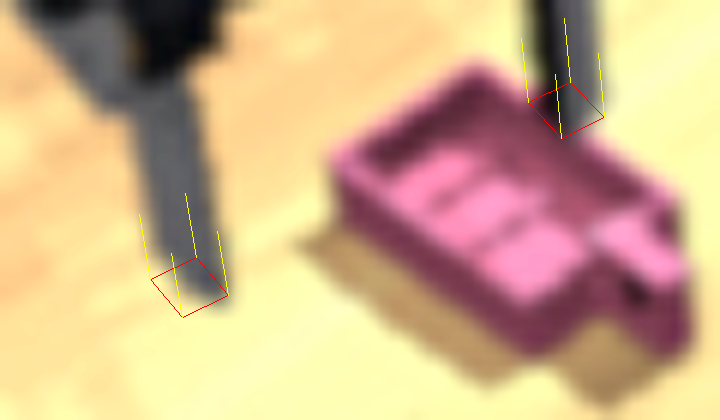

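```bash
sed -i 's/+165-.4)/+165-.4-.7)/; s/x\/5+245-.4/x\/5+245-.4-.3/' fit.py; python3 fit.py
python3 - <<'E'
from fit import *
s=load('scene1'); x0,y0,k=215,165,6
for c,x0,y0,k,n,o in((s,245,165,5,'scene0',(.3,.7)),(t,235,150,4,'top0',(0,0))):
    im=cv2.resize(cv2.imread('pics/'+n+'.png')[y0:y0+110,x0:x0+160],None,fx=k,fy=k,interpolation=cv2.INTER_CUBIC)
    im=cv2.convertScaleAbs(im,alpha=1.4)
    def L(p,P,col): cv2.polylines(im,[((proj(c,W(p,P))+np.array(o)-[x0,y0]+.5)*k).astype(int)],True,col)
    d=[.5095,-.1427,-.215]; j=[.5575,.1765,-.289]
    L(d,[[42,29,26],[42,-29,26],[-42,-29,26],[-42,29,26]],(0,255,255));L(d,[[-42,6,36],[-42,-6,36],[-72,-6,36],[-72,6,36]],(0,255,255))
    L(j,[[105,65,10],[105,-65,10],[-105,-65,10],[-105,65,10]],(255,255,0))
    q=lambda P:(np.array(P)+[5,12,10]).tolist()
    L(j,q([[44,34,16],[-44,34,16],[-44,40,16],[44,40,16]]),(255,0,255))
    a=np.linspace(0,6.28,20);L(j,q(np.c_[77+13*np.cos(a),13*np.sin(a),55+0*a]),(0,255,0))
    L(j,q([[30,8,40],[30,-8,40],[77,-8,40],[77,8,40]]),(0,255,0))
    L(j,q([[47,-32,16],[47,32,16]]),(255,0,255))
    cv2.imwrite('pics/ov_'+n+'.png',im)
E
```

```text
expect corner check:
[ 0.55532566  0.1767172  -0.28843249] [[0.6, -0.2], [-0.3, -1.0], [-0.7, 0.7], [0.4, 0.3]] 0
[ 0.55834899  0.17753227 -0.29290867] [[0.1, 0.2], [0.3, 0.2], [-0.6, -0.7], [0.1, 0.1]] 0
[ 0.55676036  0.17722501 -0.2887732 ] [[0.5, -0.6], [-0.5, -1.5], [-0.8, 0.2], [0.2, -0.1], [-0.3, -0.1], [0.0, 0.0], [-1.1, -0.7], [-0.4, -0.1]] 0
[ 0.5070667  -0.14233253 -0.20991753] [[-0.3, -0.2], [0.3, -0.1], [-0.4, 0.2], [0.4, 0.0], [0.9, 0.1], [-0.8, 0.0]]
[ 0.5120419  -0.14279215 -0.23525632] [[1.3, 0.3], [0.3, -0.2], [-0.4, -0.6], [-0.3, -0.1], [-0.1, 0.1], [-0.3, 0.5]]
[ 0.50887807 -0.14216149 -0.21864263] [[-0.2, -0.9], [0.4, -0.6], [-0.6, -0.4], [0.2, -0.7], [0.6, -0.5], [-1.1, -0.6], [0.4, -0.3], [-0.2, -1.1], [-0.7, -1.3], [-0.9, -0.5], [-1.0, -0.3], [-1.1, 0.1]]
```

View pics/ov_scene0.png

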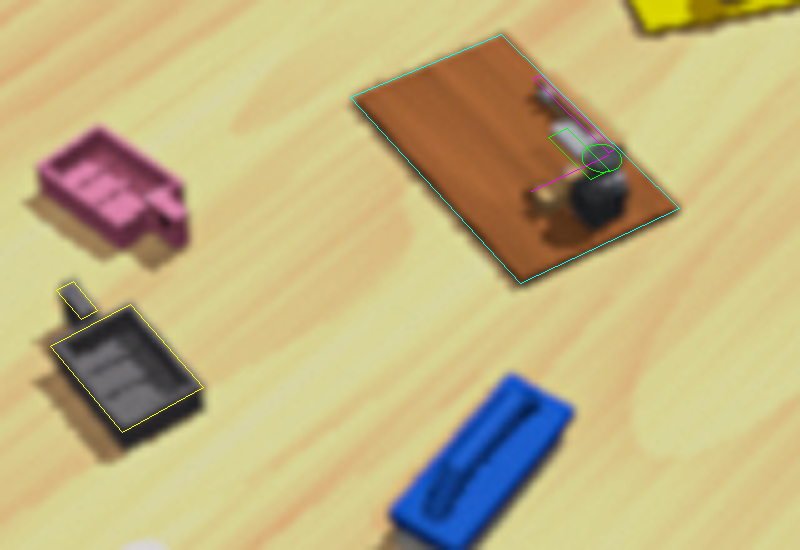

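View pics/ov_top0.png

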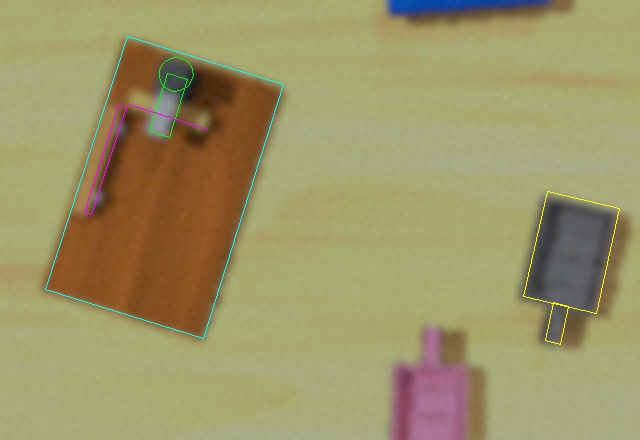

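```bash
python3 -c "
from mv import *
from fit import W
g=W([.5088,-.1422,-.217],[[-58,0,23]])[0];print(g)
print(rel([g[0],g[1],.028],-.217))"
```

```text
[ 0.45216023 -0.12971254  0.023     ]
(array([ -3.4,  -1.8, 133.2]), -0.4)
```

servo_tool:
  targets: "-3 -2 20 0;-3 -2 50 0;-3 -2 80 0;-3 -2 100 0;-3 -2 115 0;-3 -2 125 0;-3 -2 132 0;-3 -2 132 0;-3 -2 132 0;-3 -2 132 0"
  grip: 50

```text
t: 2.7
tcp_pos: [0.4532, -0.1287, 0.0293]
eef_rot: [3.141, -0.002, -0.222]
contact_force: [-0.0, 0.8, -0.6]
width: 0.0499
```

```bash
python3 -c "
from crop import *
snap('scene','scene2');crop('scene2',215,320,165,265,6,'sc2')"
```

```text
(no output)
```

View pics/sc2.png

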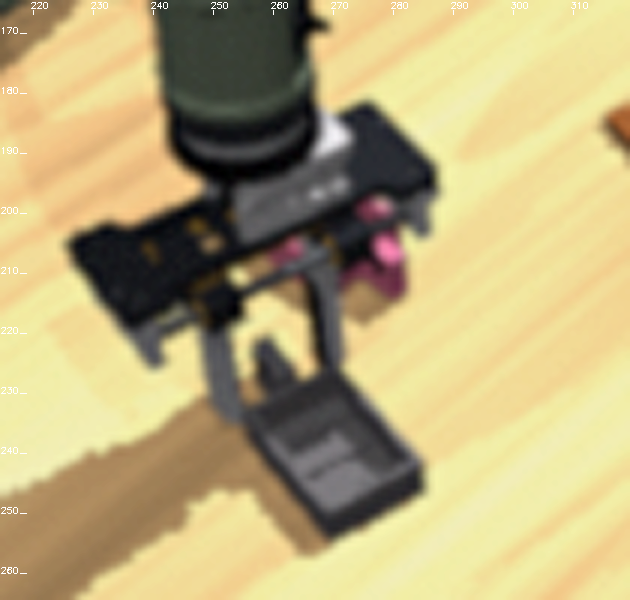

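servo_tool:
  targets: "0 0 0 0;0 0 0 0;0 0 0 0;0 0 0 0;0 0 0 0;0 0 0 0;0 0 0 0;0 0 0 0"
  grip: 4

```text
t: 3.55
tcp_pos: [0.4523, -0.1283, 0.0285]
eef_rot: [3.142, 0.0, -0.222]
contact_force: [-0.4, 0.2, 0.7]
width: 0.0113
```

```bash
python3 -c "
from crop import *
print(sensors.read_state()['eef_rot'])
snap('scene','scene3');crop('scene3',215,320,165,265,6,'sc3')"
```

```text
[ 3.14154383e+00  6.49665035e-05 -2.22286900e-01]
```

View pics/sc3.png

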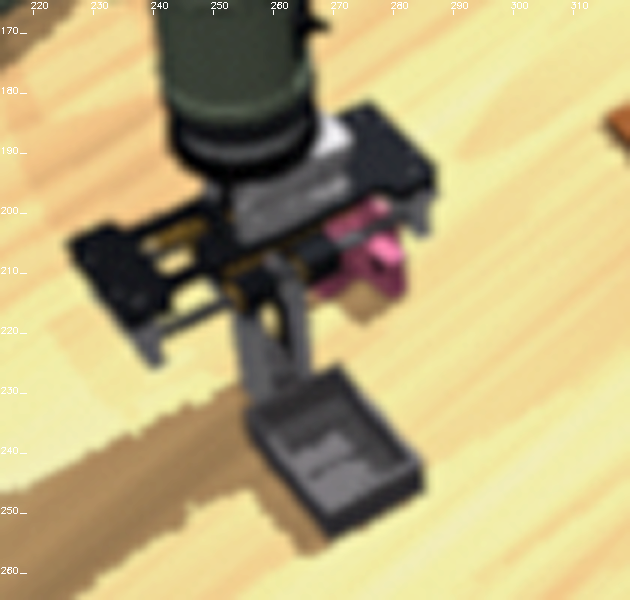

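```bash
python3 -c "
from mv import *
from fit import W
J=[.557,.177,-.289]
g=W(J,[[-77,-4,23]])[0];print(g)
print(rel([g[0],g[1],.0785],-.289))"
```

```text
[0.48205326 0.19511041 0.023     ]
(array([ -42.3, -322. ,  -50.1]), 3.8)
```

servo_tool:
  targets: "0 0 -10 0;0 0 -20 0;0 0 -30 0;0 0 -40 0;0 0 -50 0;0 0 -50 0;0 0 -50 0"

```text
t: 4.3
tcp_pos: [0.4525, -0.1284, 0.0789]
eef_rot: [3.141, -0.001, -0.222]
contact_force: [-0.1, -0.2, -1.4]
width: 0.0119
```

```bash
python3 -c "
from crop import *
snap('scene','scene4');crop('scene4',215,320,165,265,6,'sc4')"
```

```text
(no output)
```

View pics/sc4.png

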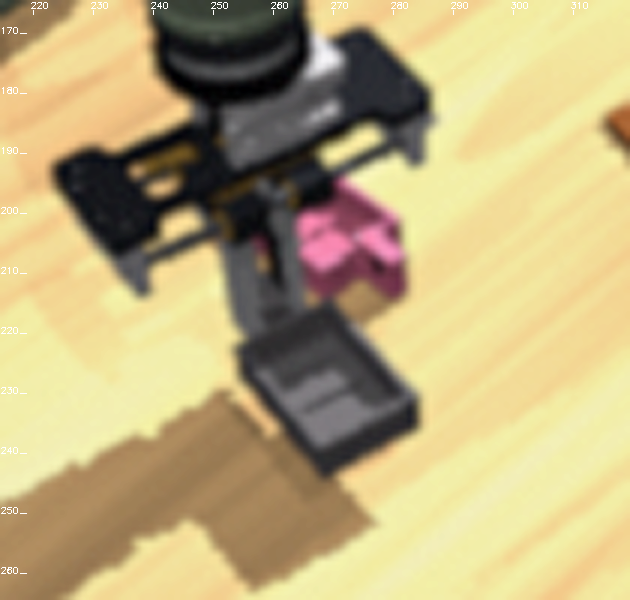

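servo_tool:
  targets: "-3 -20 0 0;-7 -50 0 0;-11 -85 0 1;-16 -120 0 1;-21 -160 0 2;-26 -200 0 2;-31 -240 0 3;-36 -275 0 3;-40 -300 0 4;-41 -315 0 4;-42 -321 0 4;-42 -321 0 4;-42 -321 0 4;-42 -321 0 4"

```text
t: 5.75
tcp_pos: [0.4821, 0.193, 0.0783]
eef_rot: [3.141, 0.0, -0.294]
contact_force: [-0.4, -0.3, -1.3]
width: 0.0119
```

```bash
python3 -c "
from crop import *
snap('scene','scene5');crop('scene5',290,390,130,235,6,'sc5')
snap('top','top5');crop('top5',235,345,150,260,5,'tc5')"
```

```text
(no output)
```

View pics/sc5.png

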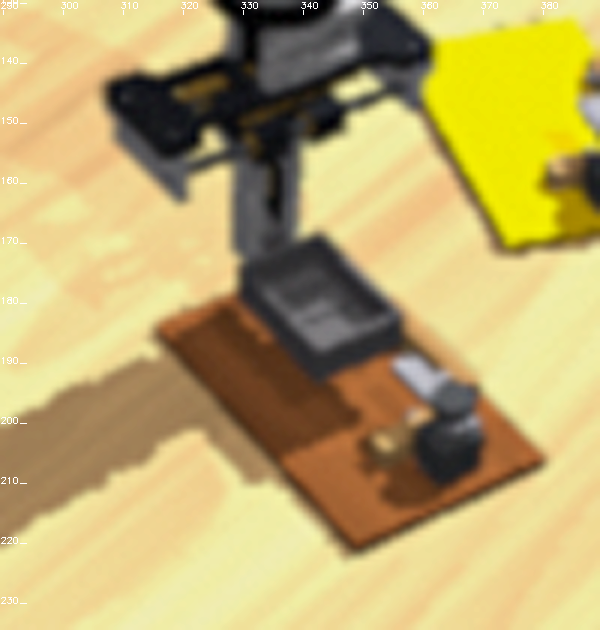

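View pics/tc5.png

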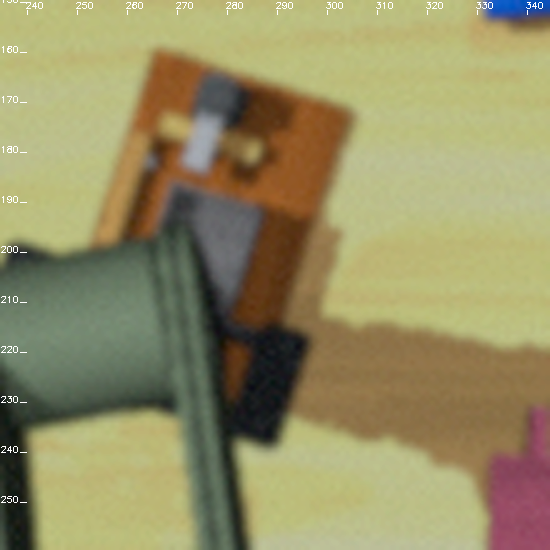

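servo_tool:
  targets: "0 0 8 0;0 0 16 0;0 0 24 0;0 0 30 0;0 0 34 0;0 0 37 0;0 0 37 0;0 0 37 0"

```text
t: 6.65
tcp_pos: [0.4824, 0.1942, 0.0416]
eef_rot: [-3.141, -0.0, -0.292]
contact_force: [0.2, 0.2, -0.6]
width: 0.0117
```

servo_tool:
  targets: "0 0 1 0;0 0 2 0;0 0 2 0;0 0 2 0"

```text
t: 7.05
tcp_pos: [0.4822, 0.1941, 0.0395]
eef_rot: [-3.142, -0.0, -0.292]
contact_force: [-0.7, -0.2, -2.1]
width: 0.0119
```

servo_tool:
  targets: "0 0 1 0;0 0 1 0;0 0 1 0"

```text
t: 7.35
tcp_pos: [0.4823, 0.1941, 0.0385]
eef_rot: [-3.141, -0.0, -0.292]
contact_force: [-0.3, 0.8, -1.2]
width: 0.0119
```

servo_tool:
  targets: "0 0 0.5 0;0 0 0.5 0;0 0 0.5 0"

```text
t: 7.65
tcp_pos: [0.4823, 0.1941, 0.0384]
eef_rot: [-3.142, -0.0, -0.292]
contact_force: [-3.3, -0.4, 4.0]
width: 0.0118
```

servo_tool:
  targets: "0 0 0 0;0 0 0 0;0 0 0 0;0 0 0 0;0 0 0 0;0 0 0 0"
  grip: 40

```text
t: 8.25
tcp_pos: [0.4822, 0.1941, 0.0379]
eef_rot: [3.142, 0.0, -0.292]
contact_force: [0.4, 0.6, -0.3]
width: 0.0402
```

servo_tool:
  targets: "0 0 -15 0;0 0 -30 0;0 0 -50 0;0 0 -70 0;0 0 -70 0;0 0 -70 0"

```text
t: 8.85
tcp_pos: [0.4823, 0.1941, 0.1079]
eef_rot: [-3.141, -0.001, -0.292]
contact_force: [-0.5, -0.5, -0.2]
width: 0.0397
```

```bash
python3 -c "
from crop import *
snap('scene','scene6');crop('scene6',310,390,160,230,8,'sc6')
snap('top','top6');crop('top6',235,345,150,260,5,'tc6')"
```

```text
(no output)
```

View pics/sc6.png

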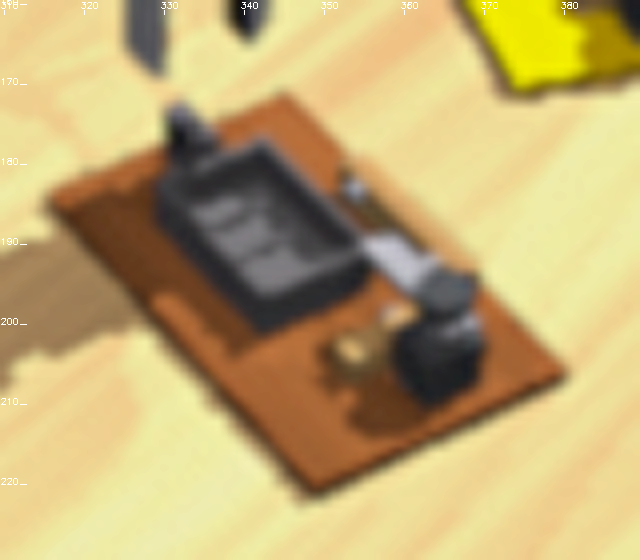

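View pics/tc6.png

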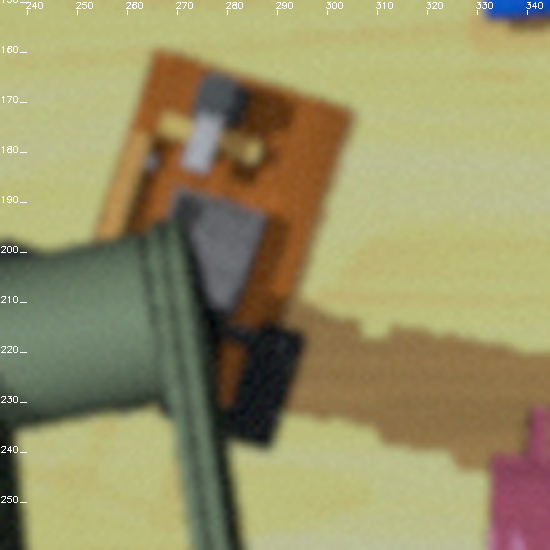

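```bash
cat > ov.py <<'E'
from fit import *
def ov(n,d,j,x0,y0,w,h,k,o,out,zd=10):
    c=load(n)
    im=cv2.resize(cv2.imread('pics/'+n+'.png')[y0:y0+h,x0:x0+w],None,fx=k,fy=k,interpolation=cv2.INTER_CUBIC)
    im=cv2.convertScaleAbs(im,alpha=1.6)
    def L(p,P,col): cv2.polylines(im,[((proj(c,W(p,P))+np.array(o)-[x0,y0]+.5)*k).astype(int)],True,col)
    for z in(26,0): L(d,[[42,29,z+zd],[42,-29,z+zd],[-42,-29,z+zd],[-42,29,z+zd]],(0,255,255))
    L(d,[[-42,6,36+zd],[-42,-6,36+zd],[-72,-6,36+zd],[-72,6,36+zd]],(0,255,255))
    L(j,[[105,65,10],[105,-65,10],[-105,-65,10],[-105,65,10]],(255,255,0))
    q=lambda P:(np.array(P)+[5,12,10]).tolist()
    L(j,q([[44,34,16],[-44,34,16]]),(255,0,255))
    for a in(28,-28): L(j,q([[a,34,10],[a,29,10]]),(0,0,255))
    L(j,q([[47,0,10],[42,0,10]]),(0,0,255))
    L(j,q([[30,8,43],[30,-8,43],[77,-8,43],[77,8,43]]),(0,255,0))
    a=np.linspace(0,6.28,20);L(j,q(np.c_[77+13*np.cos(a),13*np.sin(a),55+0*a]),(0,255,0))
    cv2.imwrite('pics/'+out+'.png',im)
E
python3 -c "
from ov import *
J=[.557,.177,-.289]
p=W([.4823,.1941,-.292],[[58,0,0]])[0];print(p, np.degrees(0.003))
ov('scene6',[p[0],p[1],-.292],J,310,160,80,70,10,(.3,.7),'ov6')"
```

```text
[0.53784486 0.17740365 0.        ] 0.17188733853924698
```

View pics/ov6.png

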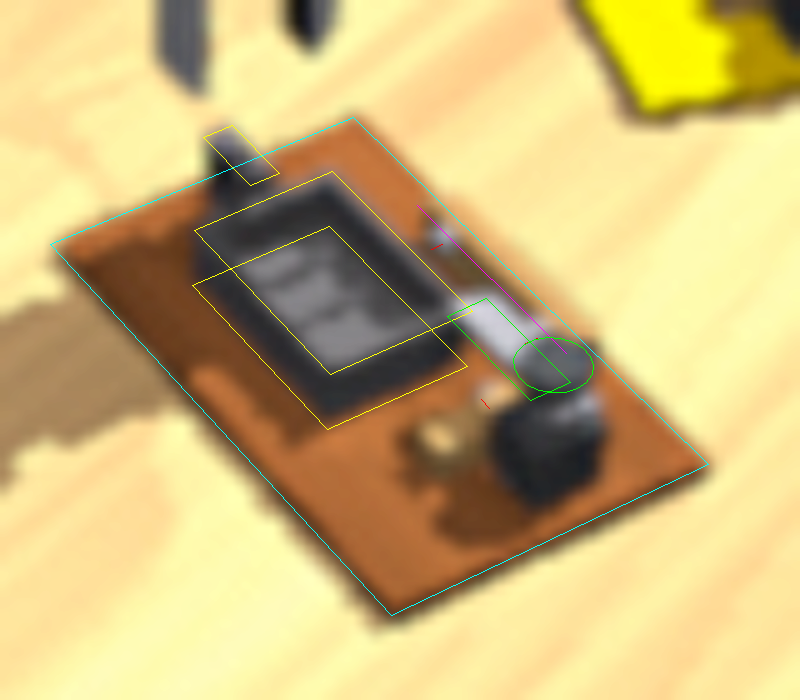

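servo_tool:
  targets: "0 0 20 0;0 0 40 0;0 0 58 0;0 0 66 0;0 0 69 0;0 0 69 0;0 0 69 0"

```text
t: 9.65
tcp_pos: [0.4828, 0.1942, 0.0396]
eef_rot: [-3.141, -0.001, -0.292]
contact_force: [-0.7, -0.2, -0.4]
width: 0.0401
```

servo_tool:
  targets: "0 0 0 0;0 0 0 0;0 0 0 0;0 0 0 0;0 0 0 0;0 0 0 0"
  grip: 4

```text
t: 10.25
tcp_pos: [0.4824, 0.1941, 0.0393]
eef_rot: [-3.141, -0.0, -0.292]
contact_force: [-0.5, -0.8, 2.3]
width: 0.0117
```

servo_tool:
  targets: "0 -2 0 0;0 -4 0 0;0 -6 0 0;0 -8 0 0;0 -10 0 0;0 -12 0 0;0 -12 0 0"

```text
t: 10.95
tcp_pos: [0.4861, 0.2058, 0.0392]
eef_rot: [-3.141, -0.001, -0.292]
contact_force: [-0.8, -2.1, 4.7]
width: 0.0122
```

servo_tool:
  targets: "0 -1 0 0;0 -2 0 0;0 -2 0 0"

```text
t: 11.25
tcp_pos: [0.4865, 0.2073, 0.0392]
eef_rot: [3.141, -0.001, -0.292]
contact_force: [-0.3, -3.1, 4.9]
width: 0.0115
```

servo_tool:
  targets: "0 -1 0 0;0 -1 0 0;0 -1 0 0"

```text
t: 11.55
tcp_pos: [0.4868, 0.2083, 0.0392]
eef_rot: [3.141, -0.001, -0.292]
contact_force: [-0.6, -4.0, 6.4]
width: 0.0117
```

servo_tool:
  targets: "0 -1 0 0;0 -1 0 0;0 -1 0 0"

```text
t: 11.85
tcp_pos: [0.4871, 0.2092, 0.0392]
eef_rot: [3.141, -0.001, -0.292]
contact_force: [-0.9, -3.9, 5.8]
width: 0.0119
```

```bash
python3 -c "
from crop import *
snap('scene','scene7');crop('scene7',310,390,160,230,8,'sc7')"
```

```text
(no output)
```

View pics/sc7.png

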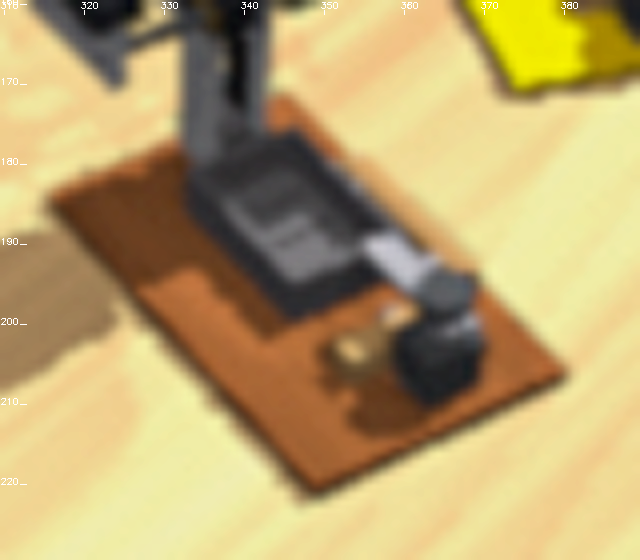

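servo_tool:
  targets: "0 0 -0.3 0;0 0 -0.3 0;0 0 -0.3 0"

```text
t: 12.2
tcp_pos: [0.4871, 0.2095, 0.0393]
eef_rot: [-3.141, -0.001, -0.292]
contact_force: [0.7, -1.8, 2.2]
width: 0.0119
```

servo_tool:
  targets: "0 -1 0 0;0 -1 0 0;0 -1 0 0"

```text
t: 12.5
tcp_pos: [0.4872, 0.2104, 0.0393]
eef_rot: [-3.141, -0.0, -0.292]
contact_force: [0.5, -2.5, 3.2]
width: 0.0118
```

servo_tool:
  targets: "0 -1 0 0;0 -1 0 0;0 -1 0 0"

```text
t: 12.8
tcp_pos: [0.4872, 0.2114, 0.0392]
eef_rot: [3.142, 0.0, -0.292]
contact_force: [-0.5, -2.7, 3.5]
width: 0.0122
```

servo_tool:
  targets: "0 -1 0 0;0 -1 0 0;0 -1 0 0"

```text
t: 13.1
tcp_pos: [0.4875, 0.2124, 0.0393]
eef_rot: [3.142, 0.0, -0.292]
contact_force: [-0.8, -3.2, 5.3]
width: 0.012
```

servo_tool:
  targets: "0 -1 0 0;0 -1 0 0;0 -1 0 0"

```text
t: 13.4
tcp_pos: [0.4878, 0.2131, 0.0393]
eef_rot: [3.141, 0.0, -0.292]
contact_force: [-0.9, -4.8, 5.4]
width: 0.0118
```

servo_tool:
  targets: "0 -0.7 0 0;0 -0.7 0 0;0 -0.7 0 0"

```text
t: 13.7
tcp_pos: [0.4877, 0.2132, 0.0392]
eef_rot: [3.14, 0.001, -0.292]
contact_force: [-2.2, -5.2, 6.2]
width: 0.0116
```

servo_tool:
  targets: "0 -0.7 0 0;0 -0.7 0 0;0 -0.7 0 0"

```text
t: 14.0
tcp_pos: [0.4877, 0.2134, 0.0393]
eef_rot: [3.139, 0.001, -0.292]
contact_force: [-2.3, -7.6, 7.1]
width: 0.0118
```

```bash
python3 -c "
from crop import *
print(sensors.read_state()['moment'])
snap('scene','scene8');crop('scene8',310,390,160,230,8,'sc8')
snap('top','top8');crop('top8',235,345,150,260,5,'tc8')"
```

```text
[-1.21303785  0.29198749 -0.23613499]
```

View pics/sc8.png

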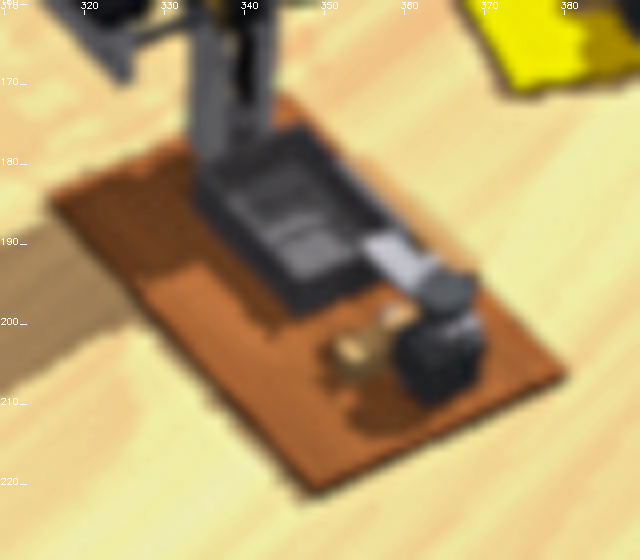

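View pics/tc8.png

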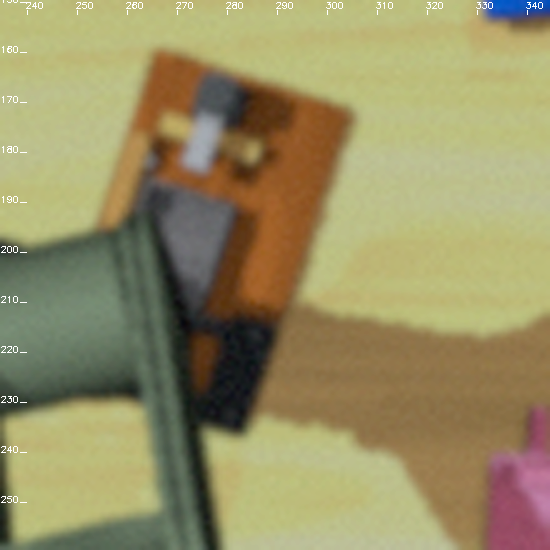

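servo_tool:
  targets: "0 2 0 0;0 4 0 0;0 6 0 0;0 8 0 0;0 8 -0.3 0;0 8 -0.3 0"

```text
t: 14.7
tcp_pos: [0.4858, 0.2068, 0.0393]
eef_rot: [3.141, 0.0, -0.292]
contact_force: [-0.1, 0.2, 1.0]
width: 0.0115
```

servo_tool:
  targets: "2 0 0 0;4 0 0 0;6 0 0 0;8 0 0 0;10 0 0 0;12 0 0 0;14 0 0 0;14 0 0 0;14 0 0 0"

```text
t: 15.6
tcp_pos: [0.4997, 0.2027, 0.0394]
eef_rot: [3.142, -0.0, -0.292]
contact_force: [0.6, 0.1, -1.5]
width: 0.0116
```

```bash
python3 -c "
from crop import *
snap('scene','scene9');crop('scene9',310,390,160,230,8,'sc9')
snap('top','top9');crop('top9',235,345,150,260,5,'tc9')"
```

```text
(no output)
```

View pics/sc9.png

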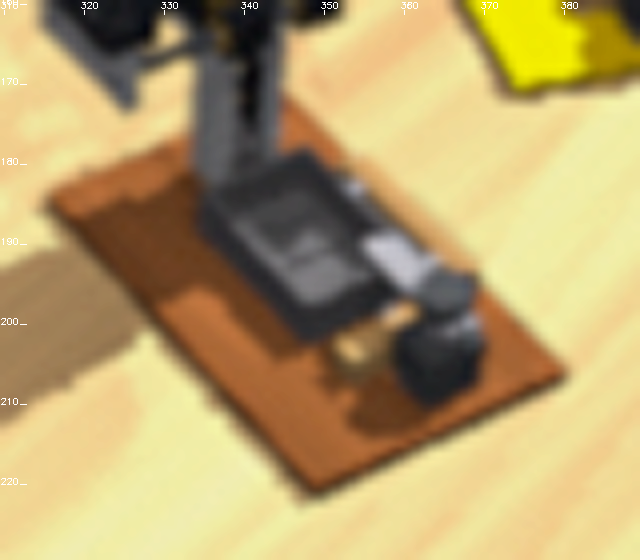

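View pics/tc9.png

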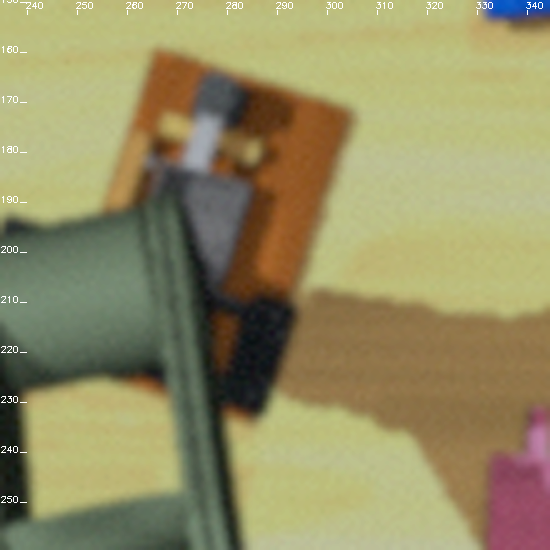

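```bash
python3 -c "
from ov import *
J=[.557,.177,-.289]
q=[.4997,.2027,-.290]
p=W(q,[[57,0,0]])[0]
ov('scene9',[p[0],p[1],-.290],J,310,160,80,70,10,(.3,.7),'ov9')
ov('top9',[p[0],p[1],-.290],J,245,150,70,70,10,(0,.7),'ovt9')"
```

```text
(no output)
```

View pics/ov9.png

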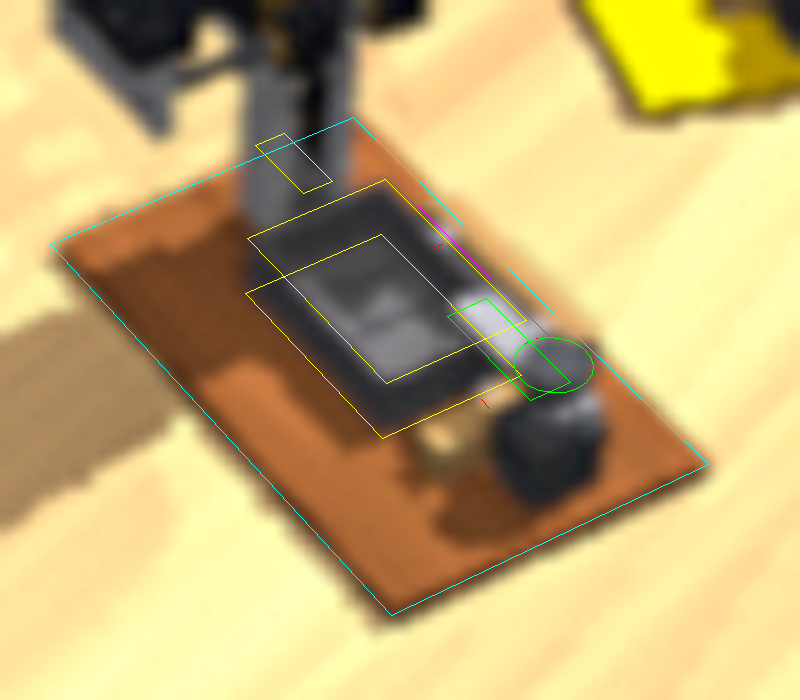

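View pics/ovt9.png

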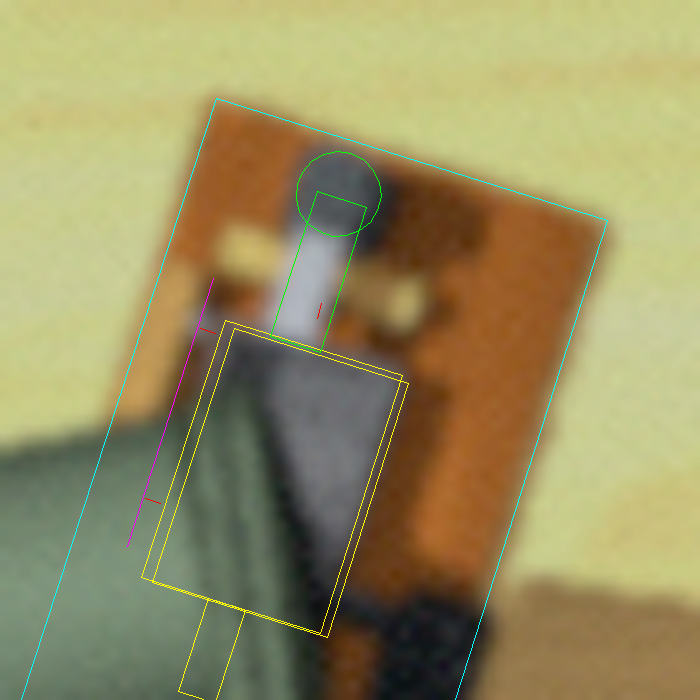

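servo_tool:
  targets: "1 0 0.2 0;2 0 0.2 0;3 0 0.2 0;3 0 0.2 0;3 -2 0.2 0;3 -4 0.2 0;3 -5 0.2 0;3 -5 0.2 0"

```text
t: 16.5
tcp_pos: [0.5038, 0.207, 0.0394]
eef_rot: [-3.141, -0.0, -0.292]
contact_force: [-0.3, 0.1, -1.2]
width: 0.0117
```

servo_tool:
  targets: "0 -1 0 0;0 -1 0 0;0 -1 0 0"

```text
t: 16.8
tcp_pos: [0.504, 0.2078, 0.0393]
eef_rot: [-3.141, -0.0, -0.292]
contact_force: [0.3, -0.1, -1.1]
width: 0.0113
```

servo_tool:
  targets: "0 -1 0 0;0 -1 0 0;0 -1 0 0"

```text
t: 17.1
tcp_pos: [0.504, 0.2081, 0.0393]
eef_rot: [3.14, 0.0, -0.292]
contact_force: [-0.5, -3.6, 1.6]
width: 0.012
```

```bash
python3 -c "
from mv import *
s=sensors.read_state();p=s['tcp_pos'];print(.286*p[0]+.958*p[1],s['contact_force'],s['moment'])"
```

```text
0.34350954845296366 [-0.54726667 -3.61769297  1.59832723] [-0.68978038  0.22407673 -0.10881115]
```

servo_tool:
  targets: "0 -1 0 0;0 -2 0 0;0 -2 0 0;0 -2 0 0"

```text
t: 17.5
tcp_pos: [0.5039, 0.2086, 0.0394]
eef_rot: [3.137, 0.001, -0.292]
contact_force: [-3.9, -9.5, 5.2]
width: 0.0118
```

```bash
python3 -c "
from mv import *
s=sensors.read_state();p=s['tcp_pos'];print(.286*p[0]+.958*p[1],s['contact_force'],s['moment'],s['eef_rot'])
from crop import *
snap('scene','scene10');crop('scene10',320,390,165,215,11,'sc10')"
```

```text
0.34391798595579737 [-3.90437945 -9.53725721  5.2093396 ] [-1.56212852  0.5626633  -0.28651836] [ 3.13709009e+00  1.49757526e-03 -2.92298448e-01]
```

View pics/sc10.png

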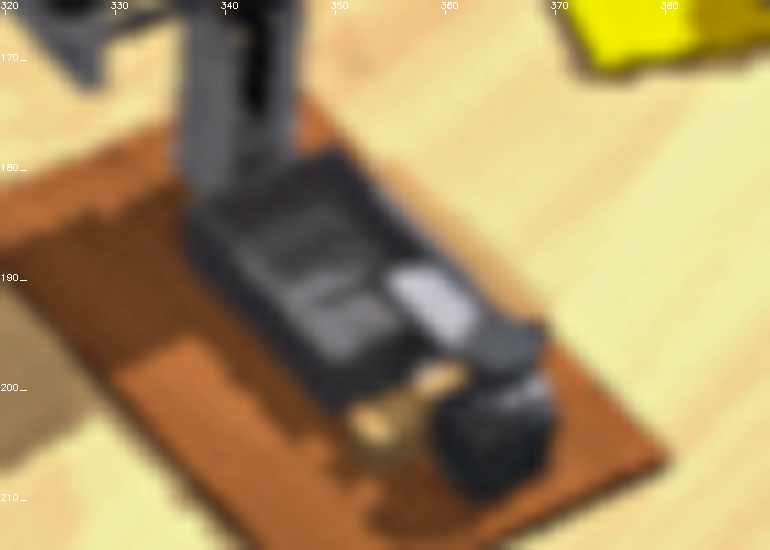

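servo_tool:
  targets: "0 1 -0.2 0;0 1 -0.2 0;0 1 -0.2 0"

```text
t: 17.85
tcp_pos: [0.504, 0.2083, 0.0394]
eef_rot: [3.139, 0.001, -0.292]
contact_force: [-1.7, -6.4, 2.3]
width: 0.0118
```

```bash
cat > st.py <<'E'
from mv import *
s=sensors.read_state();p=s['tcp_pos'];f=s['contact_force'];c,n=np.cos(-.29),np.sin(-.29)
print('jx',round(1000*(c*p[0]+n*p[1]),2),'jy',round(1000*(-n*p[0]+c*p[1]),2),'z',round(p[2]*1e3,2),'Fjx',round(c*f[0]+n*f[1],1),'Fjy',round(-n*f[0]+c*f[1],1),'fz',round(f[2],1),'M',np.round(s['moment'],3),'rot',np.round(s['eef_rot'],4),'w',round(s['width']*1e3,1),'t',s['t'])
E
python3 st.py
```

```text
jx 423.36 jy 343.74 z 39.38 Fjx 0.2 Fjy -6.6 fz 2.3 M [-1.093  0.323 -0.236] rot [ 3.1388e+00  9.0000e-04 -2.9240e-01] w 11.8 t 17.85
```

servo_tool:
  targets: "0 0 0 -0.5;0 0 0 -1;0 0 0 -1;0 0 0 -1"

```text
t: 18.25
tcp_pos: [0.5041, 0.2081, 0.0394]
eef_rot: [3.139, 0.001, -0.275]
contact_force: [-1.5, -7.1, 1.4]
width: 0.0117
```

```bash
python3 st.py
```

```text
jx 423.52 jy 343.54 z 39.37 Fjx 0.6 Fjy -7.3 fz 1.4 M [-1.263  0.308 -0.402] rot [ 3.1385e+00  8.0000e-04 -2.7540e-01] w 11.7 t 18.25
```

servo_tool:
  targets: "0 0 0 1;0 0 0 2;0 0 0 2;0 0 0 2"

```text
t: 18.65
tcp_pos: [0.5038, 0.2089, 0.0394]
eef_rot: [3.14, 0.001, -0.309]
contact_force: [-2.6, -4.7, 1.5]
width: 0.0116
```

```bash
python3 st.py
```

```text
jx 423.0 jy 344.2 z 39.36 Fjx -1.2 Fjy -5.3 fz 1.5 M [-0.763  0.4   -0.088] rot [ 3.1395e+00  1.4000e-03 -3.0940e-01] w 11.6 t 18.65
```

servo_tool:
  targets: "0 0 0 -1;0 0 0 -1.9;0 -0.5 0 -1.9;0 -0.5 0 -1.9"

```text
t: 19.05
tcp_pos: [0.5041, 0.2082, 0.0394]
eef_rot: [3.138, 0.001, -0.277]
contact_force: [-3.8, -8.4, 2.4]
width: 0.0116
```

```bash
python3 st.py
```

```text
jx 423.5 jy 343.62 z 39.38 Fjx -1.3 Fjy -9.1 fz 2.4 M [-1.54   0.345 -0.348] rot [ 3.1375e+00  1.0000e-03 -2.7660e-01] w 11.6 t 19.05
```

servo_tool:
  targets: "1 0 0 0;2 0 0 0;3 0 0 0;4 0 0 0;5 0 0 0;5 0 0 0"

```text
t: 19.65
tcp_pos: [0.5044, 0.2079, 0.0392]
eef_rot: [3.136, 0.011, -0.277]
contact_force: [-13.5, -5.2, 12.0]
width: 0.0118
```

```bash
python3 st.py
```

```text
jx 423.89 jy 343.5 z 39.23 Fjx -11.4 Fjy -8.8 fz 12.0 M [-0.81   2.082 -0.3  ] rot [ 3.1362  0.0107 -0.2769] w 11.8 t 19.65
```

```bash
python3 -c "
from ov import *
J=[.557,.179,-.289]
snap('scene','scene11');snap('top','top11')
q=[.5044,.2079,-.288]
p=W(q,[[57,0,0]])[0]
ov('scene11',[p[0],p[1],-.288],J,325,165,55,45,14,(.3,.7),'ov11')
ov('top11',[p[0],p[1],-.288],J,245,155,60,50,13,(0,.7),'ovt11')
from crop import *
crop('scene11',325,380,165,210,14,'sc11');crop('top11',245,305,155,205,13,'tc11')"
```

```text
(no output)
```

View pics/sc11.png

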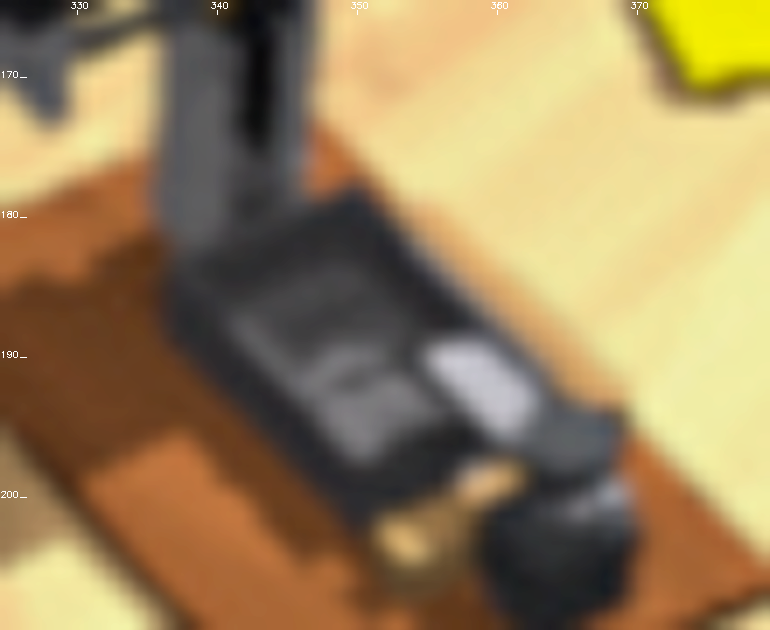

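View pics/ov11.png

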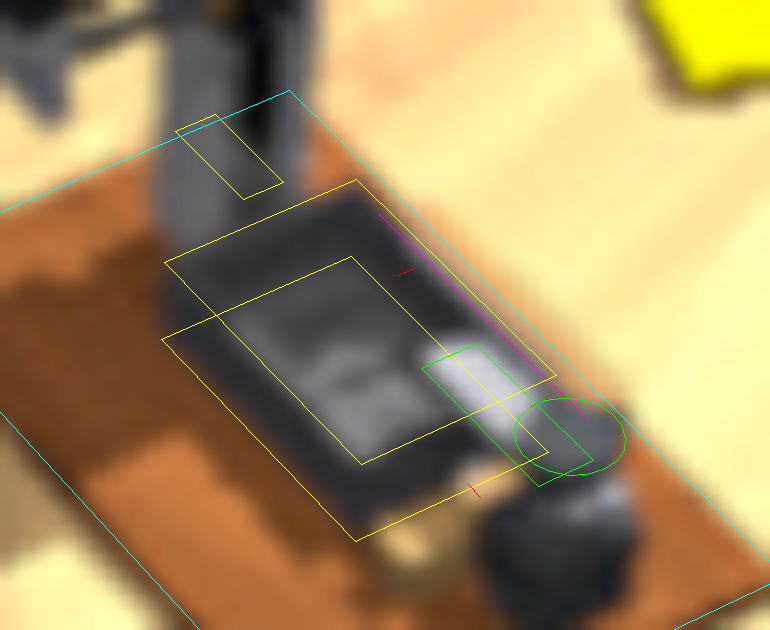

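View pics/ovt11.png

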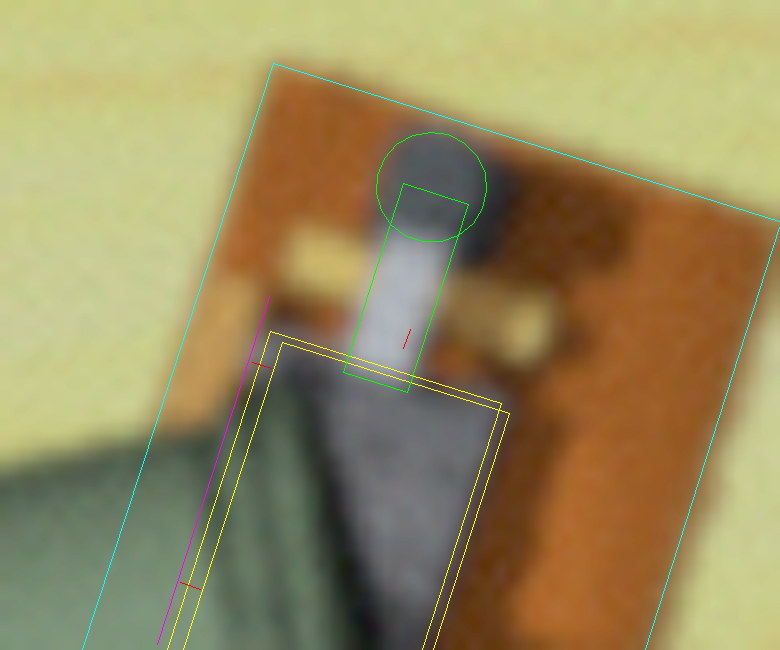

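View pics/tc11.png

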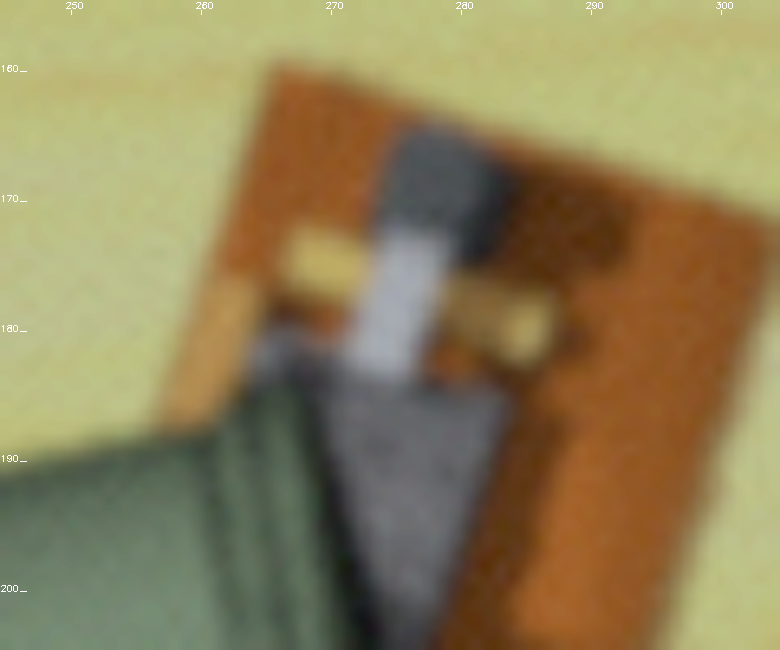

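servo_tool:
  targets: "-3 1 -0.3 0;-5 2 -0.5 0.7;-5 2 -0.5 0.7;-5 2 -0.5 0.7"

```text
t: 20.15
tcp_pos: [0.5036, 0.2081, 0.0397]
eef_rot: [3.141, 0.001, -0.289]
contact_force: [-2.3, -2.7, -0.9]
width: 0.0112
```

```bash
python3 st.py
```

```text
jx 423.02 jy 343.41 z 39.66 Fjx -1.4 Fjy -3.3 fz -0.9 M [-0.44   0.465 -0.112] rot [ 3.1408e+00  1.5000e-03 -2.8860e-01] w 11.2 t 20.15
```

servo_tool:
  targets: "0.5 0 0 0;1 0 0 0;1.5 0 0 0;2 0 0 0;2 0 0 0"

```text
t: 20.65
tcp_pos: [0.5058, 0.2075, 0.0397]
eef_rot: [3.141, 0.001, -0.289]
contact_force: [-3.1, -3.8, -2.1]
width: 0.0117
```

```bash
python3 st.py
```

```text
jx 425.32 jy 343.41 z 39.71 Fjx -1.9 Fjy -4.5 fz -2.1 M [-0.542  0.838 -0.178] rot [ 3.1409e+00  8.0000e-04 -2.8870e-01] w 11.7 t 20.65
```

servo_tool:
  targets: "0.5 0 0.2 0;1 0 0.2 0;1.5 0 0.2 0;2 0 0.2 0;2 0 0.2 0"

```text
t: 21.15
tcp_pos: [0.5077, 0.2069, 0.0397]
eef_rot: [3.141, 0.001, -0.289]
contact_force: [-3.7, -2.7, -1.7]
width: 0.0116
```

```bash
python3 st.py
```

```text
jx 427.39 jy 343.42 z 39.69 Fjx -2.8 Fjy -3.6 fz -1.7 M [-0.651  0.823 -0.064] rot [ 3.141e+00  7.000e-04 -2.887e-01] w 11.6 t 21.15
```

servo_tool:
  targets: "0.5 0 0 0;1 0 0 0;1.5 0 0 0;1.5 0 0 0"

```text
t: 21.55
tcp_pos: [0.5092, 0.2064, 0.0397]
eef_rot: [3.141, 0.001, -0.289]
contact_force: [-4.0, -2.5, -1.7]
width: 0.0117
```

```bash
python3 st.py
```

```text
jx 428.86 jy 343.42 z 39.67 Fjx -3.1 Fjy -3.6 fz -1.7 M [-0.656  0.797 -0.073] rot [ 3.1409e+00  7.0000e-04 -2.8860e-01] w 11.7 t 21.55
```

servo_tool:
  targets: "0.5 0 0 0;1 0 0 0;1.5 0 0 0;1.5 0 0 0"

```text
t: 21.95
tcp_pos: [0.5106, 0.206, 0.0397]
eef_rot: [3.141, 0.001, -0.289]
contact_force: [-3.2, -4.3, -1.4]
width: 0.0115
```

```bash
python3 st.py
```

```text
jx 430.4 jy 343.42 z 39.7 Fjx -1.8 Fjy -5.0 fz -1.4 M [-0.63   0.847 -0.079] rot [ 3.141e+00  6.000e-04 -2.887e-01] w 11.5 t 21.95
```

servo_tool:
  targets: "0.5 0 0 0;1 0 0 0;1 0 0 0"

```text
t: 22.25
tcp_pos: [0.5107, 0.206, 0.0397]
eef_rot: [3.141, 0.002, -0.289]
contact_force: [-6.1, -3.0, -0.6]
width: 0.0117
```

```bash
python3 st.py
```

```text
jx 430.52 jy 343.42 z 39.66 Fjx -5.0 Fjy -4.6 fz -0.6 M [-0.472  1.04  -0.045] rot [ 3.1407e+00  2.4000e-03 -2.8870e-01] w 11.7 t 22.25
```

servo_tool:
  targets: "0.5 0 0 0;1 0 0 0;1 0 0 0"

```text
t: 22.55
tcp_pos: [0.5108, 0.206, 0.0397]
eef_rot: [3.14, 0.004, -0.289]
contact_force: [-9.4, -2.2, 2.4]
width: 0.012
```

```bash
python3 st.py
```

```text
jx 430.6 jy 343.44 z 39.68 Fjx -8.4 Fjy -4.8 fz 2.4 M [-0.441  1.423 -0.107] rot [ 3.1405  0.0042 -0.2886] w 12.0 t 22.55
```

```bash
python3 -c "
from crop import *
snap('scene','scene12');snap('top','top12')
crop('scene12',325,380,165,210,14,'sc12');crop('top12',245,305,155,205,13,'tc12')"
```

```text
(no output)
```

View pics/sc12.png

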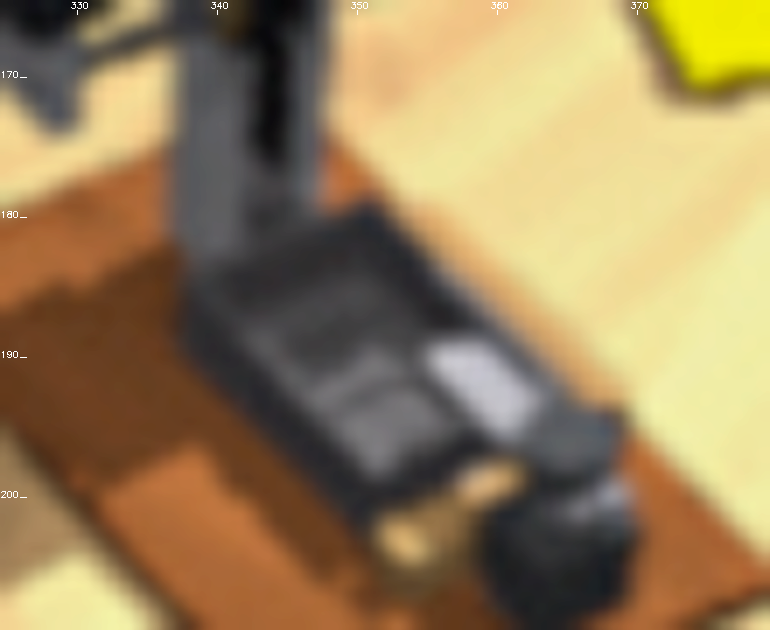

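View pics/tc12.png

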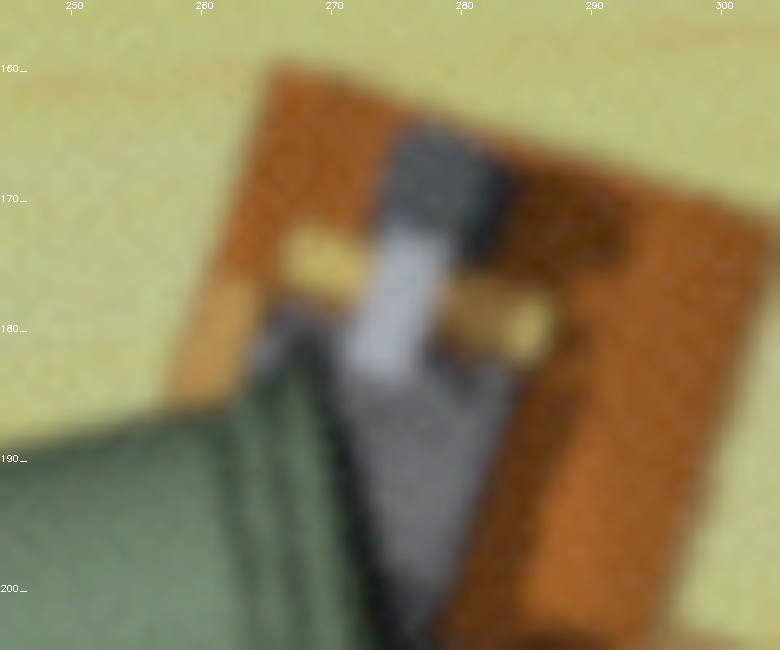

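servo_tool:
  targets: "0 0 0.2 -0.5;0 0 0.3 -1;0 0 0.3 -1;0 0 0.3 -1"

```text
t: 23.05
tcp_pos: [0.5108, 0.2059, 0.0395]
eef_rot: [3.141, 0.004, -0.272]
contact_force: [-9.2, -2.9, 3.3]
width: 0.0118
```

```bash
python3 st.py
```

```text
jx 430.6 jy 343.39 z 39.52 Fjx -8.0 Fjy -5.4 fz 3.3 M [-0.528  1.448 -0.349] rot [ 3.1406  0.0043 -0.2721] w 11.8 t 23.05
```

servo_tool:
  targets: "0 0 0 -0.5;0 0 0 -1;0 0 0 -1;0 0 0 -1"

```text
t: 23.45
tcp_pos: [0.5108, 0.2059, 0.0394]
eef_rot: [3.141, 0.004, -0.255]
contact_force: [-8.4, -3.3, 2.2]
width: 0.0121
```

```bash
python3 st.py
```

```text
jx 430.6 jy 343.33 z 39.42 Fjx -7.1 Fjy -5.6 fz 2.2 M [-0.553  1.345 -0.496] rot [ 3.1407  0.0043 -0.255 ] w 12.1 t 23.45
```

servo_tool:
  targets: "0 0 0 1;-1 0.5 0 1.2;-2 1 0 1.4;-2 1 0 1.4;-2 1 0 1.4"

```text
t: 23.95
tcp_pos: [0.5106, 0.2055, 0.0396]
eef_rot: [-3.141, 0.0, -0.278]
contact_force: [-4.8, -0.7, -1.3]
width: 0.0118
```

```bash
python3 st.py
```

```text
jx 430.52 jy 342.97 z 39.62 Fjx -4.4 Fjy -2.0 fz -1.3 M [-0.163  0.888 -0.233] rot [-3.141e+00  3.000e-04 -2.785e-01] w 11.8 t 23.95
```

servo_tool:
  targets: "0 -0.5 0.3 0.4;0 -0.7 0.4 0.5;0 -0.7 0.4 0.5;0 -0.7 0.4 0.5"

```text
t: 24.35
tcp_pos: [0.5107, 0.2059, 0.0394]
eef_rot: [3.141, 0.0, -0.287]
contact_force: [-5.3, -1.7, 0.2]
width: 0.0119
```

```bash
python3 st.py
```

```text
jx 430.49 jy 343.36 z 39.36 Fjx -4.7 Fjy -3.1 fz 0.2 M [-0.271  0.96  -0.111] rot [ 3.1413e+00  4.0000e-04 -2.8680e-01] w 11.9 t 24.35
```

servo_tool:
  targets: "0 0 0 0;0 0 0 0;0 0 0 0;0 0 0 0;0 0 0 0"
  grip: 34

```text
t: 24.85
tcp_pos: [0.5115, 0.206, 0.0395]
eef_rot: [-3.141, -0.001, -0.287]
contact_force: [-0.2, 0.1, -0.6]
width: 0.0345
```

servo_tool:
  targets: "0 0 -15 0;0 0 -35 0;0 0 -60 0;0 0 -85 0;0 0 -100 0;0 0 -100 0;0 0 -100 0"

```text
t: 25.55
tcp_pos: [0.5107, 0.2058, 0.1392]
eef_rot: [-3.142, -0.0, -0.287]
contact_force: [-0.7, 0.3, -0.5]
width: 0.0341
```

```bash
python3 st.py; python3 -c "
from crop import *
snap('scene','scene13');snap('top','top13')
crop('scene13',325,380,165,210,14,'sc13');crop('top13',245,305,155,205,13,'tc13')"
```

```text
jx 430.5 jy 343.26 z 139.16 Fjx -0.8 Fjy 0.1 fz -0.5 M [ 0.06  -0.037 -0.027] rot [-3.1415e+00 -1.0000e-04 -2.8690e-01] w 34.1 t 25.55
```

View pics/sc13.png

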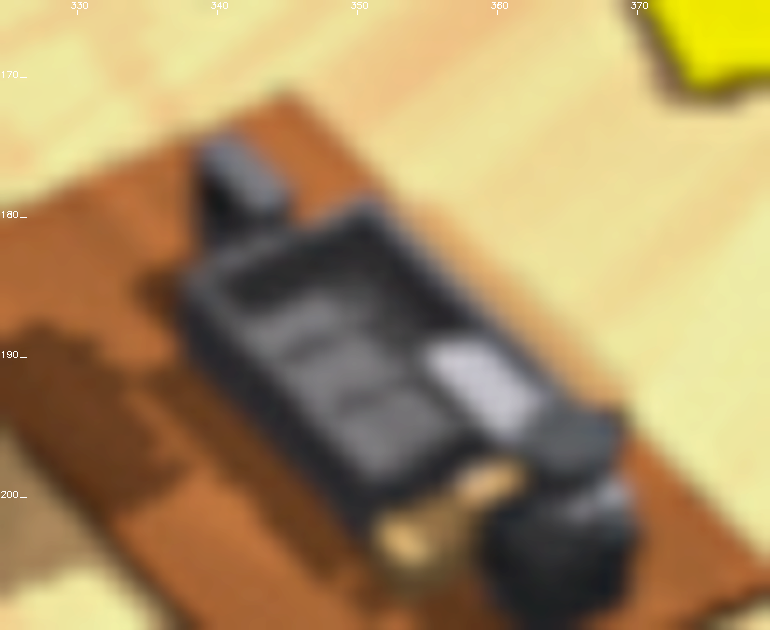

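View pics/tc13.png

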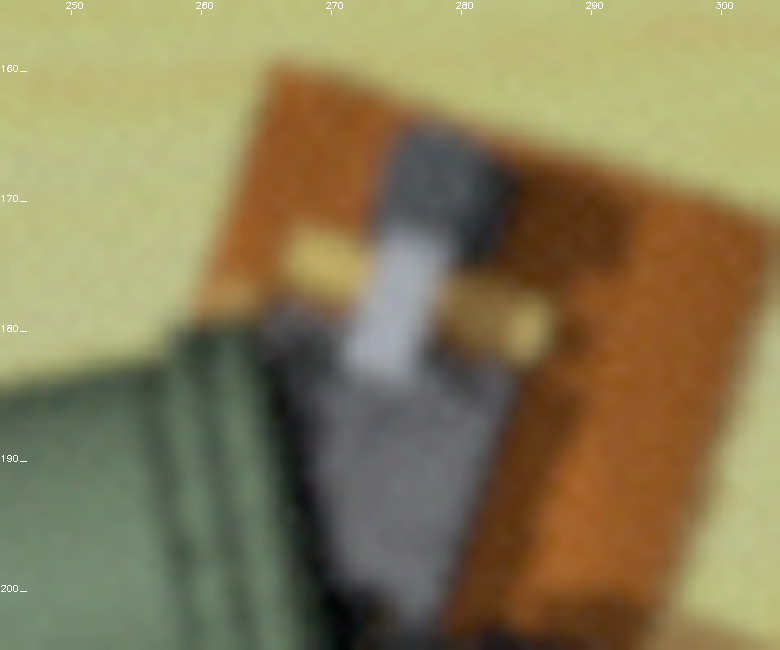

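```bash
python3 -c "
from mv import *
s=load('scene13');t=load('top13')
a=at(s,325+570/14-.5-.3,165+442/14-.5-.7,.065);b=at(t,245+432/13-.5,155+172/13-.5-.4,.065)
print(a,b)
for p in (a,b):print(rel(p,-.287))
"
```

```text
[0.64011336 0.16566916 0.065     ] [0.64172635 0.16711212 0.065     ]
(array([136.6,   1.3,  72.3]), 0.0)
(array([137.7,  -0.6,  72.3]), 0.0)
```

servo_tool:
  targets: "15 0 0 0;40 0 0 0;70 0 0 0;100 0 0 0;125 0 0 0;136 0 0 0;136 0 15 0;136 0 30 0;136 0 42 0;136 0 46 0;136 0 46 0"
  grip: 0

```text
t: 26.75
tcp_pos: [0.6395, 0.1677, 0.0914]
eef_rot: [3.14, 0.003, -0.286]
contact_force: [-0.5, 0.2, -0.7]
width: 0.0004
```

```bash
python3 st.py; python3 -c "
from crop import *
snap('scene','scene14');snap('top','top14')
crop('scene14',325,380,165,210,14,'sc14')"
```

```text
jx 564.84 jy 343.57 z 91.43 Fjx -0.6 Fjy 0.0 fz -0.7 M [ 0.087 -0.021  0.048] rot [ 3.1403e+00  3.1000e-03 -2.8620e-01] w 0.4 t 26.75
```

View pics/sc14.png

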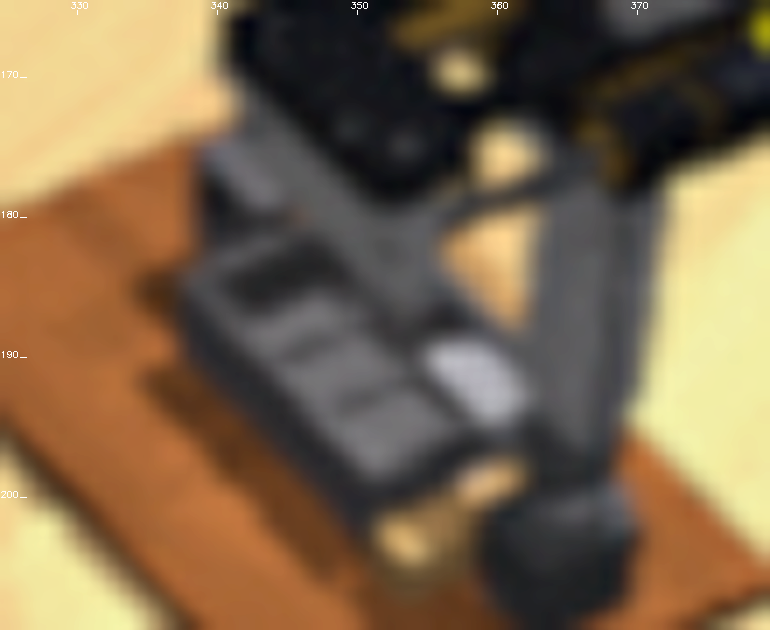

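servo_tool:
  targets: "0 0 2 0;0 0 4 0;0 0 6 0;0 0 8 0;0 0 10 0;0 0 10 0"

```text
t: 27.45
tcp_pos: [0.6417, 0.1674, 0.0851]
eef_rot: [-3.141, -0.001, -0.287]
contact_force: [-3.0, -0.5, 7.8]
width: 0.0004
```

servo_tool:
  targets: "0 0 2 0;0 0 4 0;0 0 6 0;0 0 6 0;0 0 6 0"

```text
t: 27.95
tcp_pos: [0.6409, 0.1673, 0.0765]
eef_rot: [3.141, 0.001, -0.287]
contact_force: [-0.5, -0.1, -0.1]
width: 0.0006
```

servo_tool:
  targets: "0 0 1 0;0 0 2 0;0 0 2 0"

```text
t: 28.25
tcp_pos: [0.6412, 0.1674, 0.0753]
eef_rot: [3.141, 0.0, -0.287]
contact_force: [-0.7, 0.6, 1.7]
width: 0.0007
```

servo_tool:
  targets: "0 0 -15 0;0 0 -40 0;0 0 -70 0;0 0 -100 0;0 0 -120 0;0 0 -120 0;0 0 -120 0"

```text
t: 28.95
tcp_pos: [0.6414, 0.1675, 0.1957]
eef_rot: [-3.141, -0.001, -0.287]
contact_force: [-0.1, 0.5, 0.2]
width: 0.0006
```

servo_tool:
  targets: "0 40 0 0;0 80 0 0;0 120 0 0;0 160 0 0;0 200 0 0;0 240 0 0;0 240 0 0;0 240 0 0"

```text
t: 29.75
tcp_pos: [0.5721, -0.0632, 0.1933]
eef_rot: [-3.141, 0.003, -0.289]
contact_force: [-0.2, -0.0, -0.6]
width: 0.0006
```

```bash
python3 st.py; python3 -c "
from crop import *
snap('scene','scene15');snap('top','top15')
crop('scene15',325,380,165,210,14,'sc15');crop('top15',245,305,155,215,12,'tc15')"
```

```text
jx 566.31 jy 103.05 z 193.32 Fjx -0.2 Fjy -0.1 fz -0.6 M [ 0.062 -0.005 -0.013] rot [-3.1411  0.0034 -0.2891] w 0.6 t 29.75
```

View pics/sc15.png

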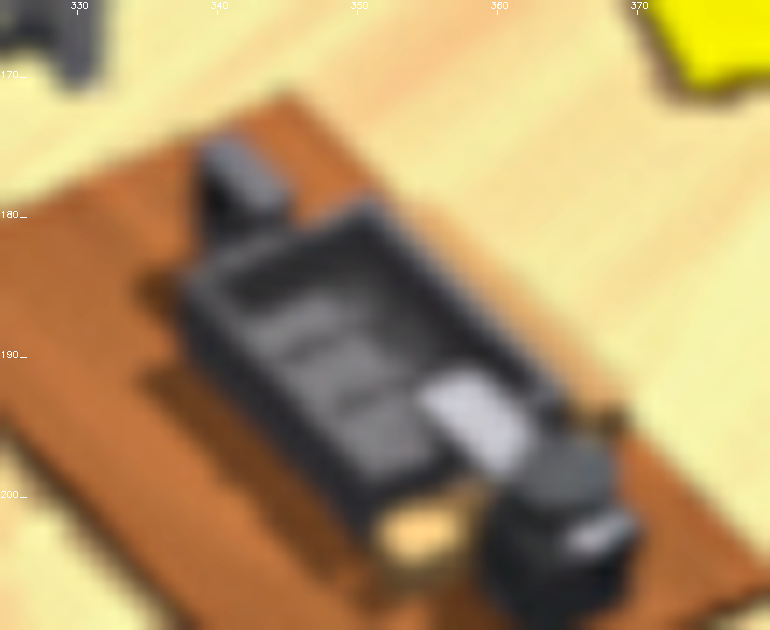

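View pics/tc15.png

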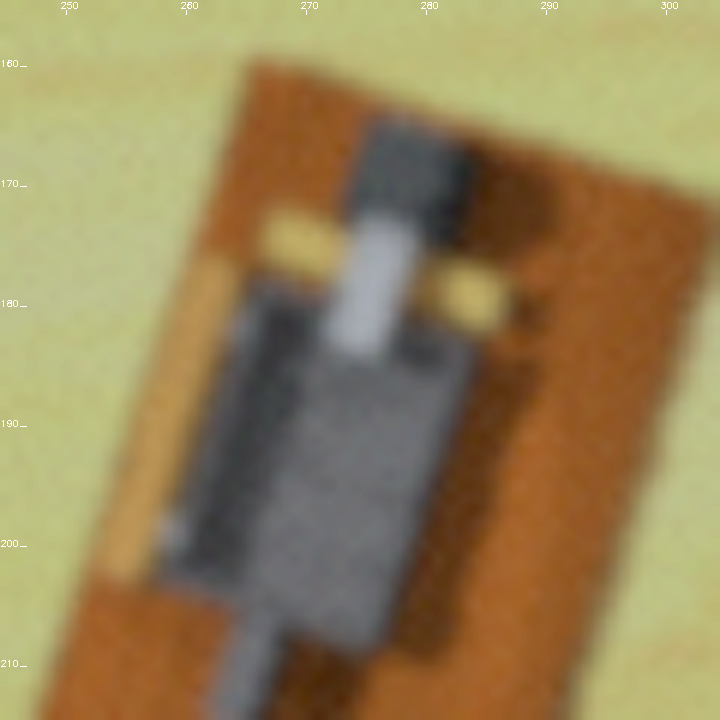

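View pics/scene15.png

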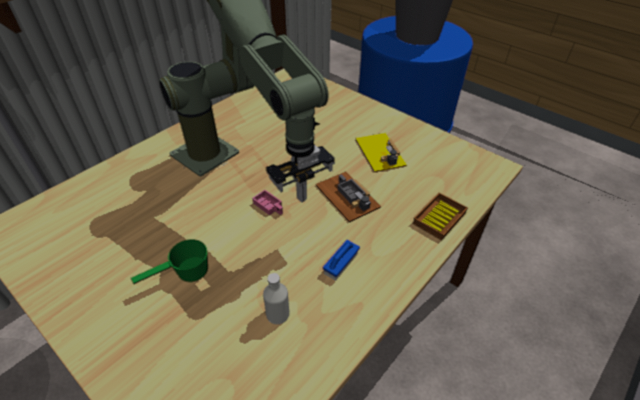

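```bash
python3 - <<'E'
from fit import *
t=load('top15'); im=cv2.GaussianBlur(t['image'].astype(np.float32),(0,0),.6)
B=im[:,:,2]; R_=im[:,:,0]
def edge(img,rows,pred,sgn,hw=5):
    pts=[]
    for v in rows:
        u0=pred(v); us=np.arange(u0-hw,u0+hw,.1)
        g=cv2.remap(img,us.astype(np.float32)[None],np.full((1,len(us)),v,np.float32),cv2.INTER_CUBIC)[0]
        d=np.clip(sgn*np.gradient(g),0,None)**2; pts.append((us@d/d.sum(),v))
    pts=np.array(pts); 
    for _ in range(3):
        k=np.polyfit(pts[:,1],pts[:,0],1); r=pts[:,0]-np.polyval(k,pts[:,1]); pts=pts[abs(r)<max(.3,2*r.std())]
    return pts,k
# dish right side from (284,183) to (276,208); board right edge
ln=lambda a,b:(lambda v:a[0]+(b[0]-a[0])*(v-a[1])/(b[1]-a[1]))
def yaw(pts,z):
    P=np.array([at(t,u,v,z) for u,v in pts]); k=np.polyfit(P[:,0],P[:,1],1); return np.arctan(k[0]),np.std(P[:,1]-np.polyval(k,P[:,0])),len(P)
p,_=edge(B,np.arange(186,206,.5),ln((284,183),(276,208)),-1,4); print('dish R',yaw(p,.036))
p,_=edge(B,np.arange(177,230,.5),ln((304,173),(286,233)),1,4); print('board R',yaw(p,.01))
p,_=edge(B,np.arange(165,217,.5),ln((265,162),(247,219)),-1,4); print('board L',yaw(p,.01))
E
```

```text
dish R (np.float64(-0.30781082617003785), np.float64(0.00026122389782307494), 40)
board R (np.float64(-0.2915664868698027), np.float64(0.000396585673231051), 98)
board L (np.float64(-0.29727315789542286), np.float64(0.0003981809681793661), 86)
```

```bash
cat > ed.py <<'E'
from fit import *
def edge(img,a,b,n=60,hw=3,sgn=1,s=None):
    a=np.array(a,float);b=np.array(b,float);d=(b-a)/np.linalg.norm(b-a);nn=np.array([-d[1],d[0]])
    off=np.arange(-hw,hw,.1);pts=[]
    for f in np.linspace(0,1,n):
        q=a+f*(b-a)+off[:,None]*nn
        g=cv2.remap(img,q[:,0].astype(np.float32)[None],q[:,1].astype(np.float32)[None],cv2.INTER_CUBIC)[0]
        w=np.clip(sgn*np.gradient(g),0,None)**2; pts.append(a+f*(b-a)+(off@w/w.sum())*nn)
    pts=np.array(pts)
    for _ in range(3):
        c=pts.mean(0);u,_s,v=np.linalg.svd(pts-c);r=(pts-c)@v[1];pts=pts[abs(r)<max(.3,2*r.std())]
    return pts,r.std()
def yaw(s,pts,z):
    P=np.array([at(s,u,v,z)[:2] for u,v in pts]);c=P.mean(0);v=np.linalg.svd(P-c)[2][0]
    a=np.arctan2(v[1],v[0]);return round((a+np.pi/2)%np.pi-np.pi/2,4)
E
python3 - <<'E'
from ed import *
def ch(n,c): return cv2.GaussianBlur(load(n)['image'].astype(np.float32)[:,:,c],(0,0),.6)
# top0: dish on bench both long sides
T0=load('top0')
for nm,a,b,sg in(('L',(371,202),(366,222),1),('R',(388.7,206),(384,226),1)):
    for c in(0,2):
        for s in(1,-1):
            p,r=edge(ch('top0',c),a,b,sgn=s,hw=2);print('top0',nm,c,s,yaw(T0,p,.026),round(r,2))
S=load('scene15')
# scene15: crop14 coords -> px ; dish near bottom edge, rim near edge, far rim outer, board near edge, board far
cv=lambda x,y:(x/14+325-.5,y/14+165-.5)
for nm,a,b,z in(('near bottom',cv(195,330),cv(345,520),.010),('far rim outer',cv(385,215),cv(530,365),.036),('inner floor near',cv(245,330),cv(360,465),.014),('lug top near',cv(212,160),cv(255,215),.046)):
    for c in(0,2):
        for s in(1,-1):
            p,r=edge(ch('scene15',c),a,b,sgn=s,hw=1.5);print('scene15',nm,c,s,yaw(S,p,z),round(r,2),len(p))
for nm,a,b in(('board near',(317,186),(347,218)),('board far',(349,175),(379,204))):
    for s in(1,-1):
        p,r=edge(ch('scene0',0),a,b,sgn=s,hw=2);print(nm,s,yaw(S,p,.01),round(r,2))
E
```

```text
top0 L 0 1 -0.2357 0.05ed.py:8: RuntimeWarning: invalid value encountered in scalar divide
  w=np.clip(sgn*np.gradient(g),0,None)**2; pts.append(a+f*(b-a)+(off@w/w.sum())*nn)
Traceback (most recent call last):
  File "ed.py", line 11, in edge
    c=pts.mean(0);u,_s,v=np.linalg.svd(pts-c);r=(pts-c)@v[1];pts=pts[abs(r)<max(.3,2*r.std())]
                         ~~~~~~~~~~~~~^^^^^^^
numpy.linalg.LinAlgError: SVD did not converge
```

```bash
sed -i 's/,None)\*\*2;/,None)**2+1e-9;/' ed.py
python3 - <<'E'
from ed import *
def ch(n,c): return cv2.GaussianBlur(load(n)['image'].astype(np.float32)[:,:,c],(0,0),.6)
T0=load('top0')
for nm,a,b,sg in(('L',(371,202),(366,222),1),('R',(388.7,206),(384,226),1)):
    for c in(0,2):
        for s in(1,-1):
            p,r=edge(ch('top0',c),a,b,sgn=s,hw=2);print('top0',nm,c,s,yaw(T0,p,.026),round(r,2))
S=load('scene15')
cv=lambda x,y:(x/14+325-.5,y/14+165-.5)
for nm,a,b,z in(('near bottom',cv(195,330),cv(345,520),.010),('far rim outer',cv(385,215),cv(530,365),.036),('inner floor near',cv(245,330),cv(360,465),.014)):
    for c in(0,2):
        for s in(1,-1):
            p,r=edge(ch('scene15',c),a,b,sgn=s,hw=1.5);print('scene15',nm,c,s,yaw(S,p,z),round(r,2),len(p))
for nm,a,b in(('board near',(317,186),(347,218)),('board far',(349,175),(379,204))):
    for s in(1,-1):
        p,r=edge(ch('scene15',0),a,b,sgn=s,hw=2);print(nm,s,yaw(S,p,.01),round(r,2))
E
```

```text
top0 L 0 1 -0.2357 0.05
top0 L 0 -1 -0.2379 0.0
top0 L 2 1 -0.258 0.12
top0 L 2 -1 -0.2379 0.0
top0 R 0 1 -0.2266 0.0
top0 R 0 -1 -0.2248 0.08
top0 R 2 1 -0.2313 0.12
top0 R 2 -1 -0.2284 0.38
scene15 near bottom 0 1 -0.3375 0.07 60
scene15 near bottom 0 -1 -0.3623 0.04 58
scene15 near bottom 2 1 -0.381 0.05 52
scene15 near bottom 2 -1 -0.4854 0.19 57
scene15 far rim outer 0 1 -0.3132 0.0 59
scene15 far rim outer 0 -1 -0.3022 0.04 60
scene15 far rim outer 2 1 -0.2795 0.62 56
scene15 far rim outer 2 -1 -0.2941 0.11 59
scene15 inner floor near 0 1 -0.4053 0.64 60
scene15 inner floor near 0 -1 -0.3121 0.1 60
scene15 inner floor near 2 1 -0.4025 0.63 60
scene15 inner floor near 2 -1 -0.3098 0.09 60
board near 1 -0.282 0.05
board near -1 -0.293 0.09
board far 1 -0.2824 0.0
board far -1 -0.2396 0.37
```

servo_tool:
  targets: "-15 -40 0 0;-30 -80 0 0;-45 -120 0 0;-60 -160 0 0;-70 -182 0 0;-70 -182 0 0;-70 -182 35 0;-70 -182 70 0;-70 -182 105 0;-70 -182 130 0;-70 -182 145 0;-70 -182 150 0;-70 -182 150 0;-70 -182 150 0"

```text
t: 31.25
tcp_pos: [0.5591, 0.1317, 0.0466]
eef_rot: [-3.141, -0.003, -0.287]
contact_force: [0.7, -0.1, 1.2]
width: 0.0003
```

```bash
python3 st.py; python3 -c "
from crop import *
snap('scene','scene16');snap('top','top16')
crop('scene16',320,380,165,215,13,'sc16')"
```

```text
jx 498.14 jy 286.07 z 46.6 Fjx 0.7 Fjy 0.1 fz 1.2 M [ 0.095 -0.002  0.013] rot [-3.1406e+00 -2.7000e-03 -2.8680e-01] w 0.3 t 31.25
```

View pics/sc16.png

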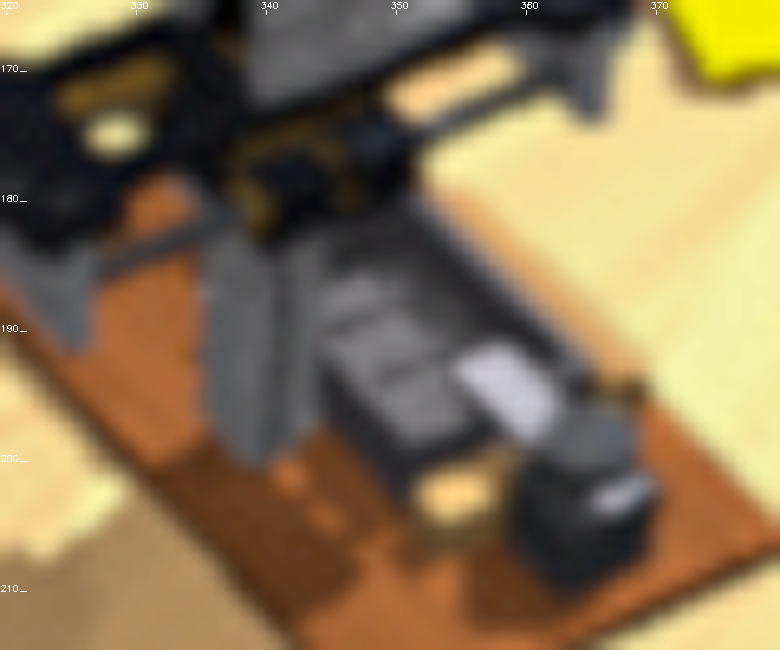

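servo_tool:
  targets: "0 -3 2 0;0 -6 2 0;0 -9 2 0;0 -11 2 0;0 -13 2 0;0 -13 2 0"

```text
t: 31.95
tcp_pos: [0.5615, 0.1444, 0.0432]
eef_rot: [-3.142, -0.0, -0.287]
contact_force: [-1.0, 0.8, 0.5]
width: 0.0008
```

servo_tool:
  targets: "0 -1 0 0;0 -2 0 0;0 -2 0 0"

```text
t: 32.25
tcp_pos: [0.562, 0.146, 0.0431]
eef_rot: [-3.142, 0.0, -0.287]
contact_force: [0.1, 0.4, 0.6]
width: 0.0005
```

```bash
python3 st.py
```

```text
jx 496.77 jy 300.61 z 43.12 Fjx -0.1 Fjy 0.4 fz 0.6 M [ 0.038 -0.009  0.045] rot [-3.1416e+00  1.0000e-04 -2.8690e-01] w 0.5 t 32.25
```

servo_tool:
  targets: "0 -1 0 0;0 -1 0 0;0 -1 0 0"

```text
t: 32.55
tcp_pos: [0.5623, 0.1469, 0.0431]
eef_rot: [3.142, 0.0, -0.287]
contact_force: [0.4, -0.0, 0.3]
width: 0.0002
```

```bash
python3 st.py
```

```text
jx 496.77 jy 301.56 z 43.13 Fjx 0.4 Fjy 0.1 fz 0.3 M [ 0.094 -0.012 -0.006] rot [ 3.1416  0.     -0.287 ] w 0.2 t 32.55
```

servo_tool:
  targets: "0 -1 0 0;0 -1 0 0;0 -1 0 0"

```text
t: 32.85
tcp_pos: [0.5624, 0.1472, 0.0431]
eef_rot: [3.14, 0.0, -0.287]
contact_force: [-1.5, -3.3, 1.6]
width: 0.0007
```

```bash
python3 st.py
```

```text
jx 496.8 jy 301.86 z 43.12 Fjx -0.5 Fjy -3.6 fz 1.6 M [-0.651  0.203 -0.016] rot [ 3.1404e+00  2.0000e-04 -2.8690e-01] w 0.7 t 32.85
```

servo_tool:
  targets: "0 -1 0 0;0 -1 0 0;0 -1 0 0"

```text
t: 33.15
tcp_pos: [0.5624, 0.1473, 0.0431]
eef_rot: [3.139, 0.0, -0.287]
contact_force: [-1.8, -6.6, 2.1]
width: 0.0007
```

```bash
python3 st.py
```

```text
jx 496.83 jy 301.96 z 43.14 Fjx 0.1 Fjy -6.8 fz 2.1 M [-1.158  0.333  0.006] rot [ 3.1386e+00  5.0000e-04 -2.8670e-01] w 0.7 t 33.15
```

servo_tool:
  targets: "0 -1 0 0;0 -1 0 0;0 -1 0 0"

```text
t: 33.45
tcp_pos: [0.5624, 0.1474, 0.0432]
eef_rot: [3.137, 0.001, -0.286]
contact_force: [-2.7, -8.9, 4.1]
width: 0.0004
```

```bash
python3 st.py
```

```text
jx 496.79 jy 302.03 z 43.15 Fjx -0.1 Fjy -9.3 fz 4.1 M [-1.53   0.491 -0.034] rot [ 3.1368e+00  8.0000e-04 -2.8640e-01] w 0.4 t 33.45
```

servo_tool:
  targets: "0 4 0 0;0 10 0 0;0 14 -20 0;0 14 -50 0;0 14 -80 0;-30 0 -80 0;-60 -20 -80 0;-90 -38 -80 0;-104 -38 -80 0;-104 -38 -80 0;-104 -38 -50 0;-104 -38 -20 0;-104 -38 -4 0;-104 -38 0 0;-104 -38 0 0;-104 -38 0 0"

```text
t: 35.05
tcp_pos: [0.4757, 0.2155, 0.0442]
eef_rot: [-3.14, -0.002, -0.288]
contact_force: [0.1, 0.1, 1.0]
width: 0.0004
```

```bash
python3 st.py
```

```text
jx 394.19 jy 342.51 z 44.17 Fjx 0.1 Fjy 0.2 fz 1.0 M [ 0.069 -0.012 -0.011] rot [-3.1404e+00 -2.0000e-03 -2.8770e-01] w 0.4 t 35.05
```

servo_tool:
  targets: "2 0 0 0;4 0 0 0;6 0 0 0;8 0 0 0;10 0 0 0;11 0 0 0;11 0 0 0"

```text
t: 35.75
tcp_pos: [0.4848, 0.2125, 0.0431]
eef_rot: [3.142, -0.0, -0.287]
contact_force: [0.5, 0.6, 0.0]
width: 0.0004
```

```bash
python3 st.py
```

```text
jx 403.79 jy 342.28 z 43.12 Fjx 0.3 Fjy 0.7 fz 0.0 M [-0.004 -0.01  -0.013] rot [ 3.1416 -0.     -0.287 ] w 0.4 t 35.75
```

Expected contact near jx ≈ 408; step in.

servo_tool:
  targets: "1 0 0 0;2 0 0 0;2 0 0 0"

```text
t: 36.05
tcp_pos: [0.4865, 0.212, 0.0431]
eef_rot: [3.141, 0.0, -0.287]
contact_force: [-0.2, -0.1, 0.4]
width: 0.0005
```

servo_tool:
  targets: "1 0 0 0;1 0 0 0;1 0 0 0"

```text
t: 36.35
tcp_pos: [0.4866, 0.2119, 0.0431]
eef_rot: [3.141, 0.002, -0.287]
contact_force: [-3.8, 1.5, 3.2]
width: 0.0005
```

servo_tool:
  targets: "1 0 0 0;1 0 0 0;1 0 0 0"

```text
t: 36.65
tcp_pos: [0.4866, 0.2119, 0.043]
eef_rot: [3.141, 0.004, -0.287]
contact_force: [-6.7, 2.0, 5.7]
width: 0.0006
```

```bash
python3 st.py
```

```text
jx 405.73 jy 342.21 z 43.04 Fjx -7.0 Fjy 0.0 fz 5.7 M [ 0.445  1.201 -0.028] rot [ 3.141   0.0039 -0.287 ] w 0.6 t 36.65
```

servo_tool:
  targets: "-3 0 0 0;-8 0 0 0;-12 0 0 0;-15 0 -30 0;-15 0 -80 0;-15 0 -130 0;-15 40 -130 0;-15 80 -130 0;-15 120 -130 0;-15 160 -130 0;-15 200 -130 0;-15 240 -130 0;-15 240 -130 0;-15 240 -130 0"

```text
t: 38.05
tcp_pos: [0.4062, -0.0151, 0.1733]
eef_rot: [-3.141, -0.001, -0.29]
contact_force: [0.3, 0.6, 0.2]
width: 0.0007
```

```bash
python3 st.py; python3 -c "
from crop import *
snap('scene','scene17');snap('top','top17')
crop('scene17',325,380,165,210,14,'sc17');crop('top17',245,305,155,215,12,'tc17')
from ed import *
t=load('top17')
def ch(n,c): return cv2.GaussianBlur(load(n)['image'].astype(np.float32)[:,:,c],(0,0),.6)
p,r=edge(ch('top17',2),(283,186),(276.7,206),sgn=1);print(yaw(t,p,.036),r)
p,r=edge(ch('top15',2),(283,186),(276.7,206),sgn=1);print(yaw(t,p,.036),r)
"
```

```text
jx 393.59 jy 101.73 z 173.27 Fjx 0.1 Fjy 0.7 fz 0.2 M [0.069 0.036 0.046] rot [-3.1412e+00 -9.0000e-04 -2.8960e-01] w 0.7 t 38.05
-0.3038 0.09491074468197716
-0.3094 0.09169770425012362
```

View pics/sc17.png

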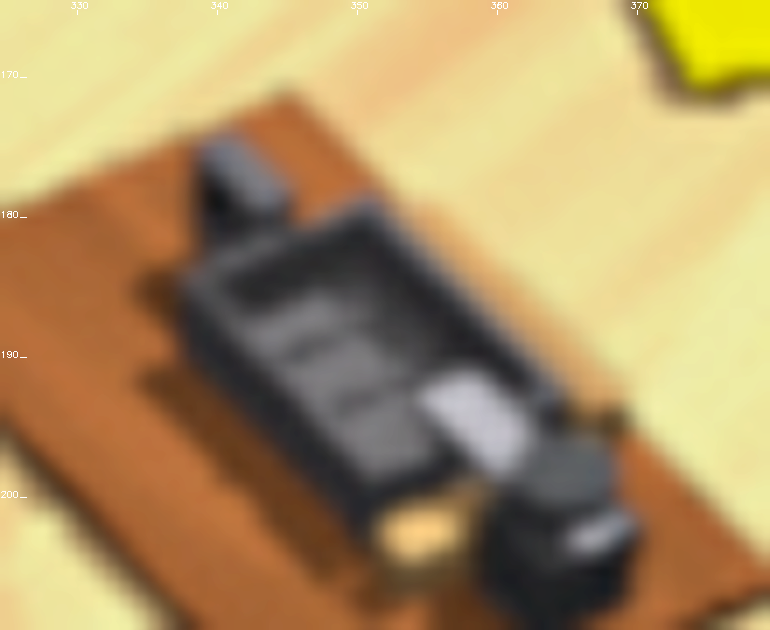

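View pics/top17.png

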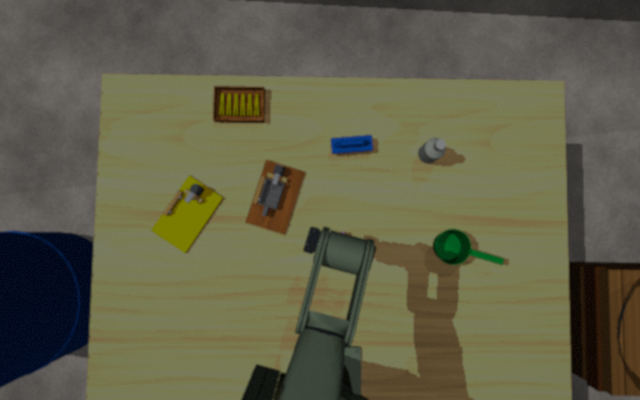

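Catch is down, the dish is seated under the tongue, the bystanders are where they were, and the arm is clear.

```bash
python3 -c "
from plant import manip
print(manip.sign_off())"
```

```text
the job is handed in; nothing more can be done
None
```

I put the grey dish in the plywood jig, clicked the catch down, and handed the job in at about 38 s with the arm clear of everything.

**What I did**
- I set the dish flat on the board, clear of the screws and with the lug pointing away from the end screw, and let go.
- I gripped the lug again and slid it sideways. The first try could only reach the side screw nearer the open end, because I had placed the dish too far back. I backed off, slid it about 17 mm along, and slid it sideways again until it met the screws.
- I then slid it along. It jammed once with the grip bearing down, so I eased the downward and side force. It then moved freely until it stopped hard against the end screw.
- I let go and pressed the knob. The force rose to about 8 N, then dropped to zero, and the last pictures show the catch still down.

**Doubtful point:** after the catch clicked, pictures suggested the dish was turned about 0.5–0.8°, which would leave less than 1 mm at the second side screw. I pressed it with closed fingertips, about 9 N on the long side between the side screws and about 7 N on the lug end. Both pushes stopped hard almost at once (0.1–0.3 mm of travel), so I take it as touching all three screws.

**Last checks:** the picture angles still differ by about 0.5° (dish about −0.304 rad, board about −0.29 rad). That is within the scatter of those measurements, but it does not confirm the contact independently. The brush, bottle and dipper look unmoved in the last top picture.

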